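# Lock the shaker tray with its ball-lock pin

### The job

The bench shaker has stopped part-way through its stroke: push its tray by the clamp bar gently (not over 20 N) home against the end stop, so that the hole in the tray's lock bar lines up with the holes in the bracket at the front. Take the ball-lock pin from its stand, set its nose in the bracket hole with the red ring, press the orange button to draw in the balls and slide the pin down until its collar sits on the bracket, and let the button spring out so that the balls lock. Finally grip the collar and tug the pin straight up with about 10 N to feel that it holds, then let go; never press or pull the pin with more than about 30 N, and leave the dishes, the cup and the bottle alone.

Things in the scene. Friction and masses are not known exactly. Their poses are not given: they have to be found in the camera images.
- shaker: bench shaker, white housing 220 x 300 mm, 50 mm high, fixed; origin under its centre on the bench, front = -x, y along the tray's stroke, z up. On it slides a tray 200 x 260 mm (plate top 67 mm above the bench, two dishes fixed on it, 82 mm), friction 5 N, stays where left. Stopped 20 to 50 mm towards +y of home; home is a hard end stop, felt as a sharp rise of force when pushed to -y.
- tray_home (a point): point of the shaker, not of the tray: on the edge of the tray plate's +y end when home, 50 mm in front of its middle, 67 mm above the bench. Push on the clamp bar: a tight aluminium bar across the tray (186 mm along x), upright outer face 68 to 90 mm above the bench, black knob at each end. With the tray home that face is 2 to 102 mm to -y of here, set differently each time: find it by touch.
- lock_hole (a point): centre of the lock hole's mouth (red ring) in the top face of the aluminium bracket on the shaker's front, 90 mm above the bench, face 68 x 50 mm; same axes as the shaker. Hole 17.5 mm in diameter, straight down through upper cheek (22 mm), the tray's steel lock bar (10 mm, its hole in line only with the tray home) and lower cheek (44 mm in all), free space below.
- pin_grip (a point): ball-lock pin (about 0.17 kg): centre of its black round collar, 30 mm in diameter and 30 mm tall, z along the pin away from its tip. The orange button on top, domed, 18 mm in diameter, ends 27 mm above this point when out. Below the collar: steel shank, 16.5 mm in diameter, 69 mm long, the last 7 mm a tapered nose.
- pin_shoulder (a point): underside of the pin's collar on its axis; comes to lock_hole when seated. Four balls stand out to 22 mm across, 47 to 52 mm below here: set unpressed on the bracket hole they rest on its mouth, 17 mm of nose in the hole, and the pin stands there by itself (shoulder 52 mm above lock_hole). Seated and locked it has about 3 mm of play up and down.
- pin_button (a joint): press of the orange button, in m: 0 = out (balls out), 0.007 = fully pressed (balls inside the shank; they pass the hole from about 0.005). Spring, 3 N at the start to 9 N when fully pressed; friction of the balls adds to it while they bear load.
- pin_stand: blue plastic stand, 54 x 104 mm, top 80 mm above the bench, on a black foot 70 x 120 mm, fixed; origin under its centre; two 24 mm bores at y = -25 mm and +25 mm. The pin hangs upright in one of them by its shoulder, the other is empty.
- dropper_violet: dropper bottle with violet cap, 35 mm in diameter, 85 mm tall, origin under its centre; leave alone
- loose_dish: closed petri dish, 91 mm in diameter, 15 mm tall, on the bench; leave alone
- sample_cup: white sample cup with blue lid, 66 mm in diameter, 62 mm tall; leave alone

How it is judged:
By the outcome, as a careful person would: the job done as asked, in the order asked, and still so for the second after the job is handed in, with the robot touching nothing.
It also fails if it takes over 72 s, if anything falls off the work surface, if the arm or the gripper's body presses on something with over 40 N, if the wrist force passes 120 N, or if a joint passes its speed limit or range.

### The arm

A 6-joint arm with a two-finger parallel gripper is mounted at the origin on a cart in front of the work surface, level with it; the furniture and walls round the work are solid. World frame = base frame: x ahead of the robot, y to its left, z up, the work surface at z = 0. Lengths are in m, angles in rad, forces in N, time in s.
With the tool pointing down it reaches from about 0.3 to 1 m from the base axis. Payload 5.1 kg.
Tool frame: the origin (TCP) lies between the finger pads; the fingertips stand 19 mm ahead of it and the grasp point (between the pads) is the TCP (ctrl.tcp_to_tips is the distance from the TCP to the fingertips, in m); z points along the fingers, x is the direction in which the jaws open and shut, and the axes are right-handed (so a half turn about z gives the same grasp; the last joint's range is limited). The gripper opens to 95 mm and grips with 3 to 60 N. Pads are 20 mm wide; open, the fingers measure 119 mm over their backs; the gripper's body (75 mm by 180 mm) begins 59 mm behind the grasp point.
Start: joints at [-1.272, 0.124, 1.65, -0, 1.367, -0.083], TCP at [0.242, -0.603, 0.234] pointing down, gripper open.
Joint ranges: [-2.61, 2.61], [-1.02, 2.33], [0.03, 2.71], [-1.35, 4.49], [0.32, 2.68], [-2.91, 2.91]. Speed limits (rad/s): [2.57, 2.57, 3.14, 3.14, 3.14, 3.14].

### API

Orientations are given as a unit quaternion [x, y, z, w].
In Python, from bench import ctrl gives the robot as it stands.
- The arm moves only by the tool move_arm, never from a script. Its argument "commands" is a list of rows, each a list of 6 numbers: the shift along the tool's x, y, z as a fraction of full scale, then the turn, a rotation vector about the tool's x, y, z as a fraction of full scale. In form: [[tx, ty, tz, wx, wy, wz], ...]. A call has 1 to 10 rows; each row is the pose to reach, as a shift and turn from the pose commanded when the call began, along the tool's axes at that moment, turning the shorter way round; what a row does not reach only later rows make up. Full scale, the value 1, is 0.5 m for a shift and pi rad for a turn. A row lasts 1/12 s, in which the tool goes at most 41.7 mm and 7.16 degrees, less where a joint would pass 70% of its speed; a pose out of reach is approached as far as the arm can. A call with a number of a shift or a turn outside -1 to 1 is refused whole. A call with a gripper value outside its range is refused whole. "grip" is the finger opening in mm, from 0 to 95.1, set as the call begins (left out, the last holds). The fingers move at their own pace and stop on an object; "newtons" is the grip in N (left out, the last holds). Time passes only in rows, so rows that repeat a pose let the fingers close. It gives the time, the measured TCP pose, the force and the opening at its end, in the units of the state.
- ctrl.get_state(): the state, without advancing time (a new reading comes with each control period).
- ctrl.get_image(name): name is "side" or "top"; returns the picture (480x640x3 uint8, red, green, blue); there is no depth.
- ctrl.camera_model(name): a dict with "K" (3x3 intrinsics, pixels), "D" ([k1, k2, p1, p2, k3] as OpenCV has them; the pictures are not rectified), "R" (3x3) and "t" (3): a world point X has camera coordinates R X + t. Camera axes: x right, y down, z forward; pixel columns grow to the right and rows downward; lengths in m; the calibration is good to about 2 mm. A picture is of the moment at which its call begins. camera_model takes no time and is no camera call.
- ctrl.job_done(): hands the job in, once; it reports no verdict.
The state is a dict: "time_s": time; "q": joint angles; "qvel": joint speeds; "effort": joint torques, N m; "eef_pos": TCP position; "tool_rot": TCP orientation; "force": force on the tool from outside, world axes, zero at the start; "torque": the same for the moment, N m; "opening": finger opening in m.
Only numpy, scipy, OpenCV 4.12 (cv2) and the standard library are available. Lean on these libraries where they do the work, as an engineer would, in place of code of your own. Each camera call takes 0.05 s, during which the arm holds its last target.

## Working session

There is one attempt and no reset: what is moved stays moved. The work goes in short steps, Python scripts to look and compute and a tool call to move; the robot and the scene stay as the last step left them, time stands still between calls to the robot, and variables do not carry over. Pictures are saved under pics/ and viewed, and the job is handed in when it is done.

Besides the shell and the picture viewer there is one more tool, called after "Request:" as name(argument=value, ...) on one line, values as JSON. move_arm: Moves the arm, as the interface text tells. Its arguments: {"type":"object","properties":{"commands":{"type":"array"},"grip":{"type":"number"},"newtons":{"type":"number"}},"required":["commands"]}

```bash
ls; mkdir -p pics
python3 - <<'E'
from bench import ctrl
import cv2
print(ctrl.get_state())
for n in ("side","top"):
    im=ctrl.get_image(n); cv2.imwrite(f"pics/{n}0.png",im[:,:,::-1]); m=ctrl.camera_model(n); print(n,m)
E
```

```text
pics
{'time_s': 0.0, 'q': array([-1.27160005e+00,  1.24462176e-01,  1.65168380e+00, -2.11028753e-05,
        1.36750408e+00, -8.25863497e-02]), 'qvel': array([-8.48455217e-05, -8.00151379e-04, -4.44688023e-04,  1.20061840e-03,
        2.38153763e-04, -1.06648434e-03]), 'effort': array([ 9.00595714e-04, -4.17600632e+01, -3.59930098e+01,  7.74559099e-02,
        4.93587262e-02, -1.71324982e-04]), 'eef_pos': array([ 0.24196886, -0.60262374,  0.23240901]), 'tool_rot': array([ 8.28425575e-01, -5.60098214e-01, -8.08242265e-04, -6.36461309e-04]), 'force': array([ 0.4595021 , -0.4014952 ,  0.37720635]), 'torque': array([ 0.01155044,  0.01126531, -0.0197897 ]), 'opening': 0.09532274712606827}
side {'K': array([[515.2452369 ,   0.        , 307.65115394],
       [  0.        , 515.2452369 , 240.48013047],
       [  0.        ,   0.        ,   1.        ]]), 'D': array([-0.06175654,  0.        ,  0.        ,  0.        ,  0.        ]), 'R': array([[ 0.98803743, -0.15417687,  0.0033954 ],
       [-0.10154484, -0.66700188, -0.73810375],
       [ 0.11606327,  0.72892934, -0.67467869]]), 't': array([-0.54835965,  0.13985173,  1.05478725])}
top {'K': array([[605.31750074,   0.        , 320.40374358],
       [  0.        , 605.31750074, 240.29059548],
       [  0.        ,   0.        ,   1.        ]]), 'D': array([-0.13544973,  0.        ,  0.        ,  0.        ,  0.        ]), 'R': array([[-0.10581908, -0.99432139,  0.01128279],
       [-0.87542167,  0.08777176, -0.47532412],
       [ 0.47163463, -0.06017556, -0.87973841]]), 't': array([0.06121443, 0.53127489, 1.27034269])}
```

View pics/side0.png

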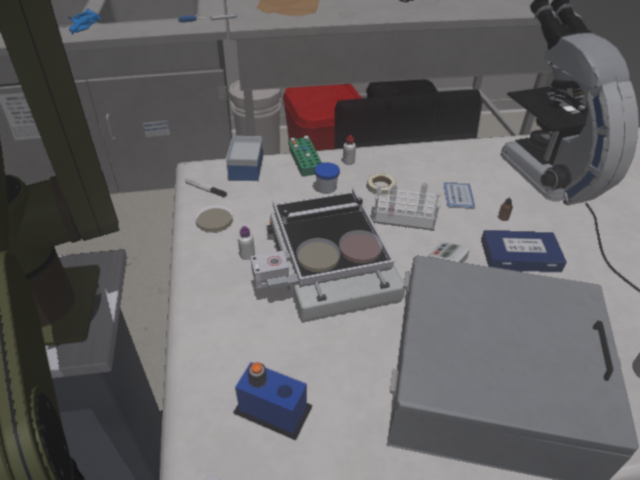

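View pics/top0.png

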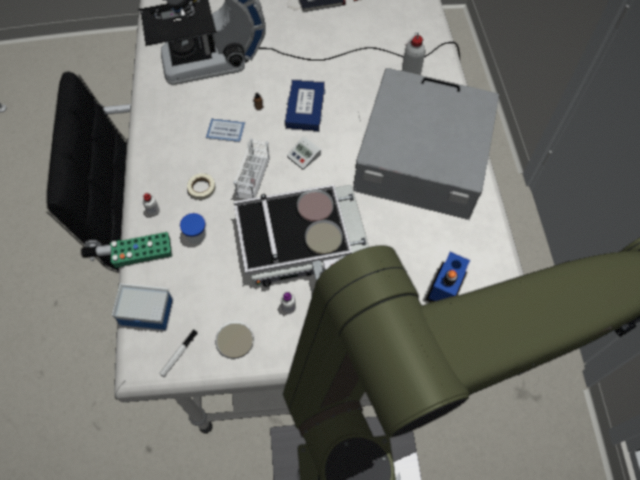

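The side view shows the shaker at about (335,245), the bracket with its red ring at (273,260), the clamp bar at (318,208), the pin with its orange button at (257,370) in the blue stand and the violet bottle at (246,240). In the top view the arm hides the bracket. I'll zoom in.

```bash
cat > h.py <<'E'
import numpy as np, cv2
from bench import ctrl
from scipy.spatial.transform import Rotation as Rn
def ray(n,uv):
    m=ctrl.camera_model(n); p=cv2.undistortPoints(np.array([[uv]],float),m['K'],m['D'])[0,0]
    d=m['R'].T@np.array([p[0],p[1],1]); c=-m['R'].T@m['t']; return c,d/np.linalg.norm(d)
def onz(n,uv,z):
    c,d=ray(n,uv); return c+d*(z-c[2])/d[2]
def proj(n,X):
    m=ctrl.camera_model(n); return cv2.projectPoints(np.array([X],float),cv2.Rodrigues(m['R'])[0],m['t'],m['K'],m['D'])[0][0,0]
def tri(uv1,uv2):
    c1,d1=ray('side',uv1); c2,d2=ray('top',uv2)
    s=np.linalg.lstsq(np.c_[d1,-d2],c2-c1,rcond=None)[0]; a=c1+s[0]*d1;b=c2+s[1]*d2
    return (a+b)/2,np.linalg.norm(a-b)
def crop(n,img,x0,y0,w,h,s,name):
    cv2.imwrite(f'pics/{name}.png',cv2.resize(img[y0:y0+h,x0:x0+w],None,fx=s,fy=s,interpolation=cv2.INTER_CUBIC)[:,:,::-1])
E
python3 - <<'E'
from h import *
a=cv2.imread('pics/side0.png')[:,:,::-1];b=cv2.imread('pics/top0.png')[:,:,::-1]
crop('s',a,230,180,190,145,4,'s0_shaker'); crop('s',a,225,350,100,90,6,'s0_stand'); crop('t',b,220,170,160,130,5,'t0_shaker'); crop('t',b,410,240,80,70,8,'t0_stand')
E
```

```text
(no output)
```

View pics/s0_shaker.png

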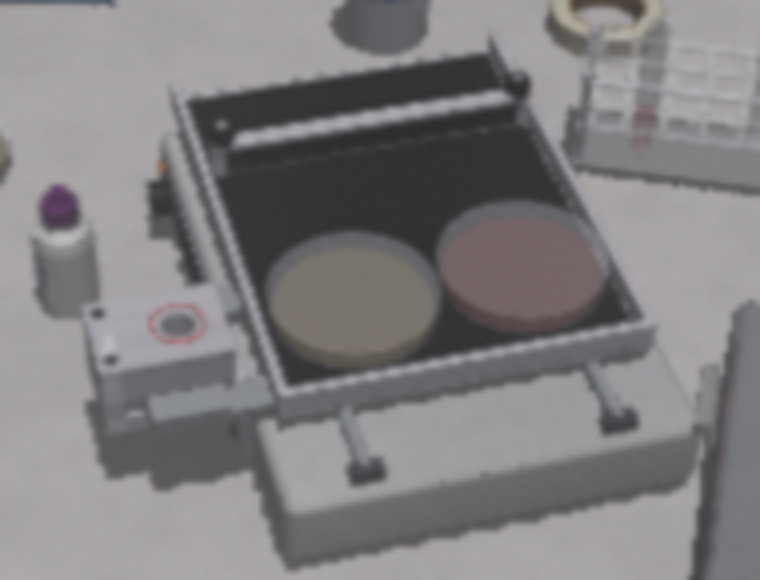

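View pics/s0_stand.png

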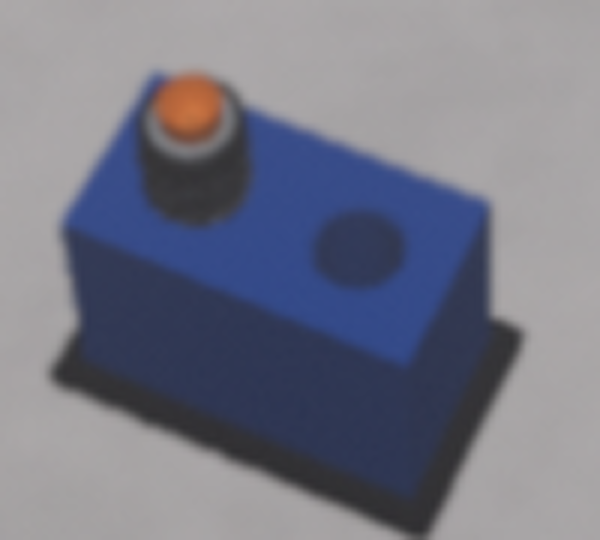

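View pics/t0_shaker.png

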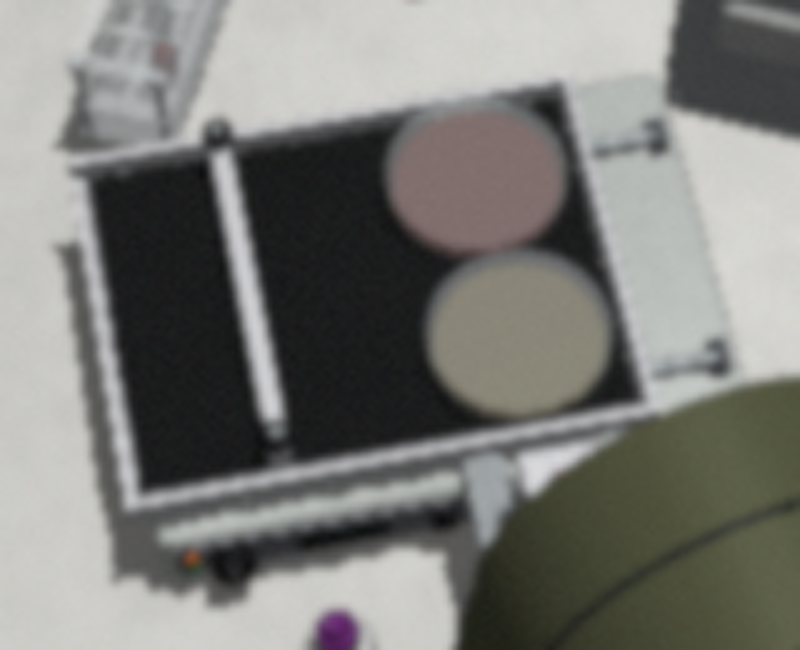

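View pics/t0_stand.png

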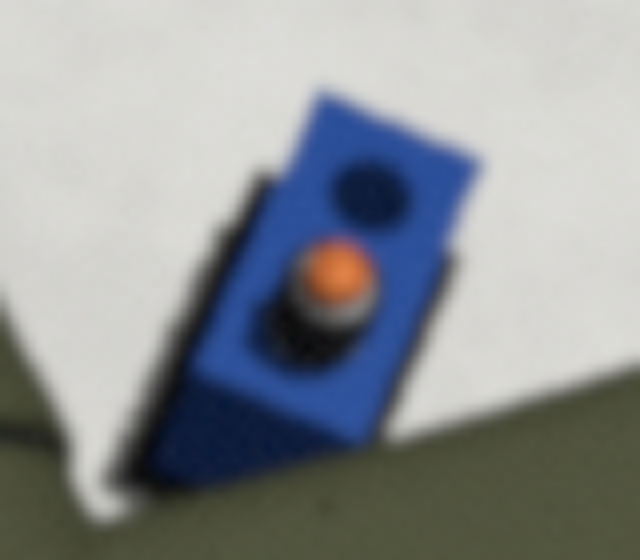

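Run:
```python
from h import *
A=cv2.imread('pics/side0.png');B=cv2.imread('pics/top0.png')
def blob(I,lo,hi,x0,y0,x1,y1):
    h=cv2.cvtColor(I,cv2.COLOR_BGR2HSV); m=cv2.inRange(h,lo,hi); z=np.zeros_like(m); z[y0:y1,x0:x1]=m[y0:y1,x0:x1]
    ys,xs=np.nonzero(z); return (xs.mean(),ys.mean()),len(xs),(xs.min(),xs.max(),ys.min(),ys.max())
o=((5,140,110),(20,255,255))
b1=blob(A,*o,240,355,275,385);b2=blob(B,*o,435,260,470,290); print(b1,b2); print('button',tri(b1[0],b2[0]))
r=blob(A,(0,60,60),(8,255,255),255,245,290,275);r2=blob(A,(170,50,60),(180,255,255),255,245,290,275);print('red',r,r2)
f=lambda x,y,s,x0,y0:((x+.5)/s-.5+x0,(y+.5)/s-.5+y0)
S=lambda x,y:f(x,y,4,230,180); T=lambda x,y:f(x,y,5,220,170); SS=lambda x,y:f(x,y,6,225,350); TS=lambda x,y:f(x,y,8,410,240)
print('hole',onz('side',S(178,324),.09))
# stand empty bore
print('bore',tri(SS(360,249),TS(371,195)), onz('side',SS(360,249),.08),onz('top',TS(371,195),.08))
print('collar bottom side', onz('side',SS(193,190),.08))
print('stand corners side',[onz('side',SS(*p),.08).round(4) for p in [(66,226),(155,74),(490,205),(408,365)]])
print('stand corners top',[onz('top',TS(*p),.08).round(4) for p in [(322,90),(484,160),(200,378),(352,447)]])
# tray rim
print('bar top side',[onz('side',S(*p),.09).round(4) for p in [(237,132),(512,93),(237,145),(512,103)]])
print('bar top top',[onz('top',T(*p),.09).round(4) for p in [(212,152),(231,152),(262,423),(284,423)]])
print('rim top',[onz('top',T(*p),.075).round(4) for p in [(75,165),(130,503),(650,400),(565,90)]])
print('rim side',[onz('side',S(*p),.075).round(4) for p in [(175,92),(490,40),(655,328),(280,395)]])
print('bracket side',[onz('side',S(*p),.09).round(4) for p in [(84,308),(215,288),(236,345),(98,372)]])
print('knobs',tri(S(222,127),T(278,438)),tri(S(518,84),T(217,130)))
```

```text
((np.float64(256.1617647058824), np.float64(367.3970588235294)), 68, (np.int64(252), np.int64(260), np.int64(363), np.int64(372))) ((np.float64(451.75), np.float64(273.77777777777777)), 36, (np.int64(449), np.int64(455), np.int64(271), np.int64(277)))
button (array([ 0.42675326, -0.28712474,  0.1164567 ]), np.float64(0.00023664201289328102))<stdin>:5: RuntimeWarning: Mean of empty slice.
  ret = ret.dtype.type(ret / rcount)
Traceback (most recent call last):
ValueError: zero-size array to reduction operation minimum which has no identity
```

Run:
```python
from h import *
A=cv2.imread('pics/side0.png')
a=A[250:273,262:288].astype(int); e=a[:,:,2]-np.maximum(a[:,:,1],a[:,:,0])
ys,xs=np.nonzero(e>22); print('ring',len(xs)); print(cv2.fitEllipse(np.c_[xs,ys].astype(np.float32)), xs.min()+262,xs.max()+262,ys.min()+250,ys.max()+250)
(c,ax,an)=cv2.fitEllipse(np.c_[xs,ys].astype(np.float32)); u=(c[0]+262,c[1]+250); print('hole',u,onz('side',u,.09))
f=lambda x,y,s,x0,y0:((x+.5)/s-.5+x0,(y+.5)/s-.5+y0)
S=lambda x,y:f(x,y,4,230,180); T=lambda x,y:f(x,y,5,220,170); SS=lambda x,y:f(x,y,6,225,350); TS=lambda x,y:f(x,y,8,410,240)
print('bore',tri(SS(360,249),TS(371,195)), onz('side',SS(360,249),.08),onz('top',TS(371,195),.08))
print('collar bottom side', onz('side',SS(193,190),.08))
print('stand corners side',[onz('side',SS(*p),.08).round(4) for p in [(66,226),(155,74),(490,205),(408,365)]])
print('stand corners top',[onz('top',TS(*p),.08).round(4) for p in [(322,90),(484,160),(200,378),(352,447)]])
print('bar top side',[onz('side',S(*p),.09).round(4) for p in [(237,132),(512,93),(237,145),(512,103)]])
print('bar top top',[onz('top',T(*p),.09).round(4) for p in [(212,152),(231,152),(262,423),(284,423)]])
print('rim top',[onz('top',T(*p),.075).round(4) for p in [(75,165),(130,503),(650,400),(565,90)]])
print('rim side',[onz('side',S(*p),.075).round(4) for p in [(175,92),(490,40),(655,328),(280,395)]])
print('bracket side',[onz('side',S(*p),.09).round(4) for p in [(84,308),(215,288),(236,345),(98,372)]])
print('knobs',tri(S(222,127),T(278,438)),tri(S(518,84),T(217,130)))
```

```text
ring 17
((11.88998794555664, 10.435163497924805), (9.352197647094727, 13.963325500488281), 85.5296401977539) 267 280 256 265
hole (273.88998794555664, 260.4351634979248) [ 0.48250849 -0.02338276  0.09      ]
bore (array([ 0.46788663, -0.31382818,  0.07926432]), np.float64(0.0004767649191603657)) [ 0.46806393 -0.31413903  0.08      ] [ 0.46730782 -0.31367065  0.08      ]
collar bottom side [ 0.4252259  -0.28921676  0.08      ]
stand corners side [array([ 0.3903, -0.2953,  0.08  ]), array([ 0.4178, -0.2501,  0.08  ]), array([ 0.5047, -0.306 ,  0.08  ]), array([ 0.4762, -0.3501,  0.08  ])]
stand corners top [array([ 0.5037, -0.3062,  0.08  ]), array([ 0.4753, -0.3506,  0.08  ]), array([ 0.4138, -0.2506,  0.08  ]), array([ 0.3874, -0.291 ,  0.08  ])]
bar top side [array([0.5315, 0.122 , 0.09  ]), array([0.6906, 0.1332, 0.09  ]), array([0.5301, 0.1108, 0.09  ]), array([0.6885, 0.1243, 0.09  ])]
bar top top [array([0.6864, 0.136 , 0.09  ]), array([0.6855, 0.1266, 0.09  ]), array([0.5325, 0.1214, 0.09  ]), array([0.5314, 0.111 , 0.09  ])]
rim top [array([0.6952, 0.2058, 0.075 ]), array([0.504, 0.187, 0.075]), array([ 0.534 , -0.0653,  0.075 ]), array([ 0.7154, -0.045 ,  0.075 ])]
rim side [array([0.5026, 0.1819, 0.075 ]), array([0.6944, 0.2036, 0.075 ]), array([ 0.7248, -0.0486,  0.075 ]), array([ 0.5284, -0.066 ,  0.075 ])]
bracket side [array([ 0.4372, -0.0054,  0.09  ]), array([ 0.5044, -0.0008,  0.09  ]), array([ 0.5098, -0.0431,  0.09  ]), array([ 0.4406, -0.0513,  0.09  ])]
knobs (array([0.5209948 , 0.11477033, 0.09928497]), np.float64(0.0036117695406262013)) (array([0.69382995, 0.13239507, 0.09720808]), np.float64(0.0011659297113134352))
```

```bash
cat >> h.py <<'E'
def plan(p,xang,quiet=False):
    """fractions to bring the TCP to p, pointing straight down with tool x at xang (deg, world)"""
    s=ctrl.get_state(); R0=Rn.from_quat(s['tool_rot']); a=np.radians(xang)
    x=np.array([np.cos(a),np.sin(a),0]); z=np.array([0,0,-1.]); R1=Rn.from_matrix(np.c_[x,np.cross(z,x),z])
    dp=R0.inv().apply(np.array(p)-s['eef_pos'])/.5; w=(R0.inv()*R1).as_rotvec()/np.pi
    print('cmd',[round(float(v),4) for v in np.r_[dp,w]],'dist mm',round(np.linalg.norm(dp)*500,1),'turn deg',round(np.linalg.norm(w)*180,1))
def st():
    s=ctrl.get_state(); x=Rn.from_quat(s['tool_rot']).as_matrix()
    print('t',round(s['time_s'],2),'p',s['eef_pos'].round(4),'xang',round(np.degrees(np.arctan2(x[1,0],x[0,0])),2),'z',x[:,2].round(4),'F',s['force'].round(2),'op',round(s['opening'],4))
E
python3 - <<'E'
from h import *
st()
print([onz('side',p,0).round(3) for p in [(390,455),(398,395),(620,475)]], [tri((410,262),(360,187)),tri((610,285),(385,70))])
plan((0.45,-0.2,0.26),-84.1)
E
```

```text
t 0.1 p [ 0.242  -0.6027  0.2325] xang -68.13 z [-5.0e-04  1.8e-03 -1.0e+00] F [-0.52  0.3  -0.31] op 0.0949
[array([ 0.627, -0.41 ,  0.   ]), array([ 0.67 , -0.305,  0.   ]), array([ 0.986, -0.508,  0.   ])] [(array([ 0.71508561, -0.10714946,  0.11296128]), np.float64(0.049800751894552076)), (array([ 1.06713533, -0.23151857,  0.13375025]), np.float64(0.021301092015175372))]
cmd [-0.5925, -0.6861, -0.0538, 0.0, 0.0006, 0.0887] dist mm 454.1 turn deg 16.0
```

Request:
move_arm(commands=[[-0.59,-0.68,-0.06,0,0,0.089],[-0.59,-0.68,-0.06,0,0,0.089],[-0.59,-0.68,-0.06,0,0,0.089],[-0.59,-0.68,-0.06,0,0,0.089],[-0.59,-0.68,-0.06,0,0,0.089],[-0.59,-0.68,-0.06,0,0,0.089],[-0.59,-0.68,-0.06,0,0,0.089],[-0.59,-0.68,-0.06,0,0,0.089],[-0.59,-0.68,-0.06,0,0,0.089],[-0.59,-0.68,-0.06,0,0,0.089]], grip=0, newtons=20)

```text
time_s: 0.93
eef_pos: [0.4322, -0.2313, 0.2612]
tool_rot: [0.742, -0.67, -0.0, 0.0]
force: [-0.0, -1.1, 0.4]
opening: 0.0337
```

Run:
```python
from h import *
st()
plan((0.607,0.157,0.20),-84.1)
```

```text
t 0.93 p [ 0.4322 -0.2313  0.2612] xang -84.16 z [-2.e-04  1.e-04 -1.e+00] F [-0.01 -1.11  0.41] op 0.0337
cmd [-0.737, -0.4267, 0.1224, 0.0, 0.0, -0.0004] dist mm 430.2 turn deg 0.1
```

Request:
move_arm(commands=[[-0.74,-0.43,0.1,0,0,0],[-0.74,-0.43,0.1,0,0,0],[-0.74,-0.43,0.1,0,0,0],[-0.74,-0.43,0.1,0,0,0],[-0.74,-0.43,0.1,0,0,0],[-0.74,-0.43,0.1,0,0,0],[-0.74,-0.43,0.1,0,0,0],[-0.74,-0.43,0.1,0,0,0],[-0.74,-0.43,0.1,0,0,0],[-0.74,-0.43,0.1,0,0,0]])

```text
time_s: 1.77
eef_pos: [0.6025, 0.146, 0.2122]
tool_rot: [0.742, -0.67, -0.0, 0.0]
force: [0.3, -0.7, 0.3]
opening: 0.0003
```

Request:
move_arm(commands=[[0,0,0,0,0,0],[0,0,0,0,0,0],[0,0,0,0,0,0]])

```text
time_s: 2.02
eef_pos: [0.602, 0.1438, 0.2123]
tool_rot: [0.742, -0.67, -0.0, 0.001]
force: [-0.1, -0.8, 0.0]
opening: 0.0006
```

Run:
```python
from h import *
st()
plan((0.607,0.157,0.12),-84.1)
a=ctrl.get_image('side');b=ctrl.get_image('top')
crop('s',a,200,100,240,200,3.3,'s1'); crop('t',b,180,120,240,190,3.3,'t1')
```

```text
t 2.02 p [0.602  0.1438 0.2123] xang -84.11 z [-1.5e-03 -6.0e-04 -1.0e+00] F [-0.08 -0.83  0.03] op 0.0006
cmd [-0.0254, -0.013, 0.1845, 0.0005, -0.0002, -0.0001] dist mm 93.3 turn deg 0.1
```

View pics/s1.png

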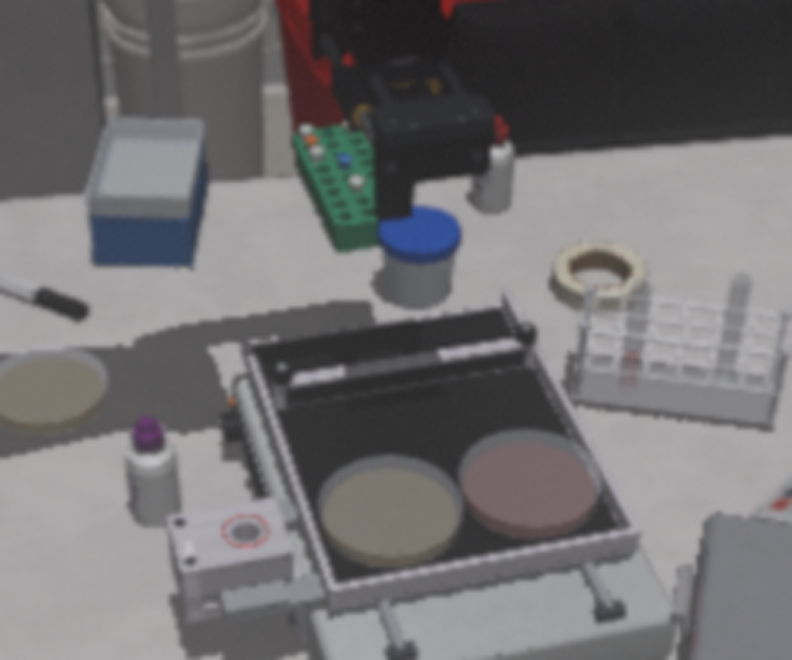

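View pics/t1.png

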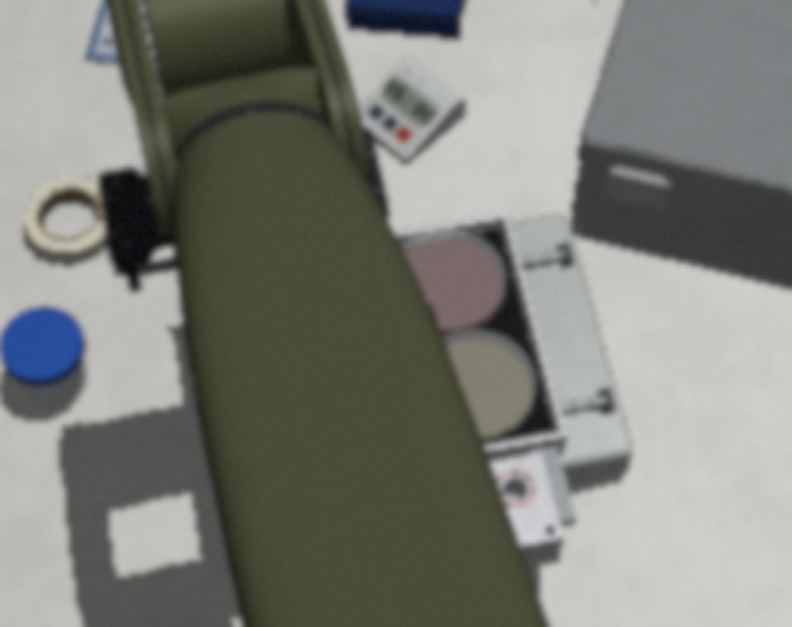

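The side view shows the closed gripper above the rear of the tray, with the red ring at about (274,261). The top view now shows the red ring too, at about (337,268). Next I descend between the clamp bar and the +y rim.

Request:
move_arm(commands=[[-0.026,-0.013,0.05,0,0,0],[-0.026,-0.013,0.1,0,0,0],[-0.026,-0.013,0.15,0,0,0],[-0.026,-0.013,0.19,0,0,0],[-0.026,-0.013,0.21,0,0,0],[-0.026,-0.013,0.22,0,0,0],[-0.026,-0.013,0.228,0,0,0],[-0.026,-0.013,0.23,0,0,0],[-0.026,-0.013,0.23,0,0,0]])

```text
time_s: 2.87
eef_pos: [0.6083, 0.1573, 0.0993]
tool_rot: [0.742, -0.67, 0.001, -0.001]
force: [0.1, -0.5, 0.2]
opening: 0.0008
```

Run:
```python
from h import *
st()
f=lambda x,y,s,x0,y0:((x+.5)/s-.5+x0,(y+.5)/s-.5+y0)
b=cv2.imread('pics/t1.png').astype(int); e=b[:,:,2]-np.maximum(b[:,:,1],b[:,:,0]); e[:,:480]=0;e[:455]=0;e[530:]=0;e[:,550:]=0
ys,xs=np.nonzero(e>25); c,ax,an=cv2.fitEllipse(np.c_[xs,ys].astype(np.float32)); u2=f(*c,3.3,180,120)
a=cv2.imread('pics/s1.png').astype(int); e=a[:,:,2]-np.maximum(a[:,:,1],a[:,:,0]); e[:,:210]=0;e[:505]=0;e[560:]=0;e[:,280:]=0
ys,xs=np.nonzero(e>22); c,ax2,an=cv2.fitEllipse(np.c_[xs,ys].astype(np.float32)); u1=f(*c,3.3,200,100)
print(u1,ax2,u2,ax,onz('side',u1,.09),onz('top',u2,.09),tri(u1,u2))
a=ctrl.get_image('side'); crop('s',a,240,130,140,110,5,'s2')
```

```text
t 2.87 p [0.6083 0.1573 0.0993] xang -84.17 z [ 2.e-03  4.e-04 -1.e+00] F [ 0.07 -0.53  0.18] op 0.0008Traceback (most recent call last):
  File "<stdin>", line 5, in <module>
cv2.error: OpenCV(4.12.0) /io/opencv/modules/imgproc/src/shapedescr.cpp:361: error: (-201:Incorrect size of input array) There should be at least 5 points to fit the ellipse in function 'fitEllipseNoDirect'
```

Request:
move_arm(commands=[[0.01,0,0.004,0,0,0],[0.018,0,0.004,0,0,0],[0.022,0,0.004,0,0,0],[0.024,0,0.004,0,0,0],[0.024,0,0.004,0,0,0]])

```text
time_s: 3.28
eef_pos: [0.6089, 0.1452, 0.0963]
tool_rot: [0.742, -0.67, 0.0, -0.0]
force: [0.3, -0.4, 0.0]
opening: 0.0003
```

Run:
```python
from h import *
st()
def ring(img,x0,y0,x1,y1,thr):
    e=img.astype(int); e=e[:,:,0]-np.maximum(e[:,:,1],e[:,:,2]); w=np.zeros_like(e); w[y0:y1,x0:x1]=e[y0:y1,x0:x1]
    ys,xs=np.nonzero(w>thr); print(len(xs)); c,ax,an=cv2.fitEllipse(np.c_[xs,ys].astype(np.float32)); return c,ax
a=ctrl.get_image('side');b=ctrl.get_image('top')
crop('s',a,240,130,140,110,5,'s2'); crop('t',b,300,230,80,70,8,'t2')
c1=ring(a,262,250,288,273,20)
try:
  c2=ring(b,324,256,350,282,15); print(c1,c2,onz('side',c1[0],.09),onz('top',c2[0],.09),tri(c1[0],c2[0]))
except Exception as ex: print(c1,ex)
```

```text
t 3.28 p [0.6089 0.1452 0.0963] xang -84.17 z [ 4.e-04  1.e-04 -1.e+00] F [ 0.27 -0.4   0.01] op 0.0003
24
18
((273.8448791503906, 260.3820495605469), (9.39795970916748, 13.818115234375)) ((335.63824462890625, 267.36065673828125), (10.374412536621094, 11.483406066894531)) [ 0.48243517 -0.02321835  0.09      ] [ 0.48294001 -0.02477689  0.09      ] (array([ 0.48231376, -0.02464297,  0.09138257]), np.float64(6.385242849977979e-05))
```

View pics/s2.png

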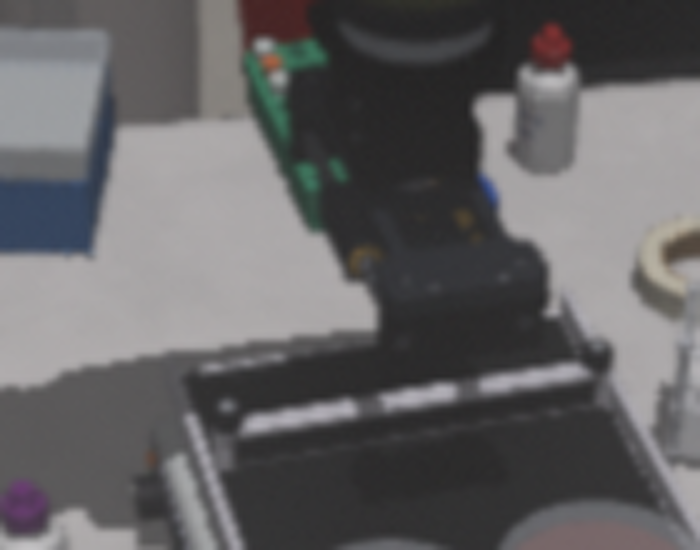

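View pics/t2.png

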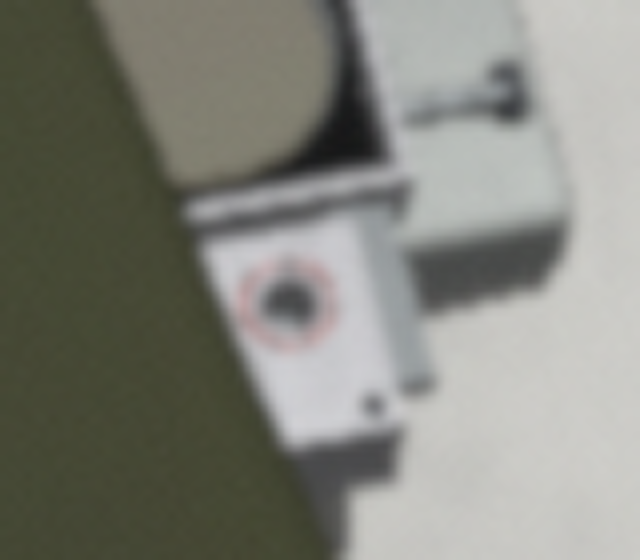

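The closed fingers are behind the bar, at about (318,200) in the side view. The red ring is at (273.8,260.4) in the side view and (335.6,267.4) in the top view, which puts the hole at about (0.4825, -0.024). Now I push slowly.

Request:
move_arm(commands=[[0.003,0,0,0,0,0],[0.006,0,0,0,0,0],[0.009,0,0,0,0,0],[0.012,0,0,0,0,0],[0.015,0,0,0,0,0],[0.018,0,0,0,0,0],[0.021,0,0,0,0,0],[0.024,0,0,0,0,0]])

```text
time_s: 4.05
eef_pos: [0.6099, 0.1346, 0.096]
tool_rot: [0.742, -0.67, -0.001, -0.001]
force: [-1.1, 5.1, -0.7]
opening: 0.0006
```

Request:
move_arm(commands=[[0.003,0,0,0,0,0],[0.006,0,0,0,0,0],[0.009,0,0,0,0,0],[0.012,0,0,0,0,0],[0.015,0,0,0,0,0],[0.018,0,0,0,0,0],[0.02,0,0,0,0,0]])

```text
time_s: 4.63
eef_pos: [0.6109, 0.1248, 0.096]
tool_rot: [0.742, -0.67, -0.001, -0.001]
force: [0.6, 5.5, 0.4]
opening: 0.0003
```

Request:
move_arm(commands=[[0.002,0,0,0,0,0],[0.004,0,0,0,0,0]])

```text
time_s: 4.8
eef_pos: [0.6111, 0.1229, 0.096]
tool_rot: [0.742, -0.67, -0.001, -0.001]
force: [-1.4, 4.8, 0.6]
opening: 0.0002
```

Request:
move_arm(commands=[[0.002,0,0,0,0,0],[0.004,0,0,0,0,0]])

```text
time_s: 4.97
eef_pos: [0.6112, 0.1209, 0.096]
tool_rot: [0.742, -0.67, -0.001, -0.001]
force: [-0.2, 5.4, 0.3]
opening: 0.0007
```

Request:
move_arm(commands=[[0.002,0,0,0,0,0],[0.004,0,0,0,0,0],[0.005,0,0,0,0,0]])

```text
time_s: 5.22
eef_pos: [0.6116, 0.1183, 0.096]
tool_rot: [0.742, -0.67, -0.001, -0.001]
force: [0.4, 4.8, -0.4]
opening: 0.0006
```

Run:
```python
from h import *
st()
b=ctrl.get_image('top')
crop('t',b,300,230,80,70,8,'t3')
```

```text
t 5.22 p [0.6116 0.1183 0.096 ] xang -84.15 z [ 0.      0.0025 -1.    ] F [ 0.36  4.8  -0.36] op 0.0006
```

View pics/t3.png

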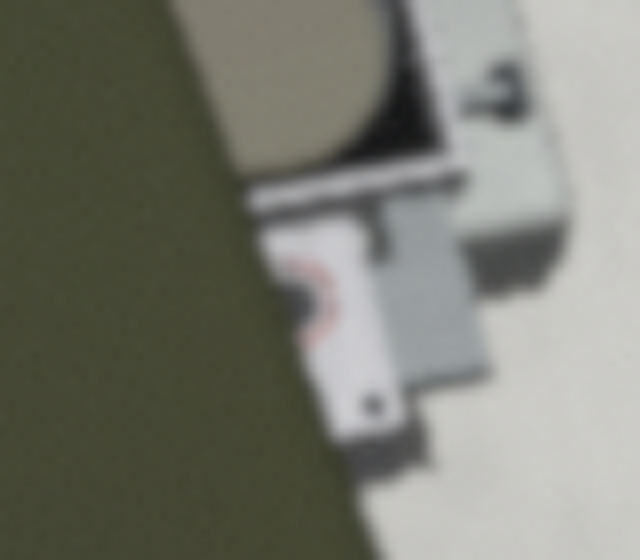

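The top view shows the lock bar sliding past the bracket and the tray edge, at about (356,242), nearing the stops at about (362,242). I continue in small steps.

Request:
move_arm(commands=[[0.002,0,0,0,0,0],[0.004,0,0,0,0,0],[0.005,0,0,0,0,0]])

```text
time_s: 5.52
eef_pos: [0.6118, 0.1157, 0.096]
tool_rot: [0.742, -0.67, -0.001, -0.001]
force: [-0.3, 4.4, 0.5]
opening: 0.0004
```

Request:
move_arm(commands=[[0.002,0,0,0,0,0],[0.004,0,0,0,0,0]])

```text
time_s: 5.68
eef_pos: [0.612, 0.1138, 0.096]
tool_rot: [0.742, -0.67, -0.001, -0.001]
force: [-0.5, 5.9, -0.4]
opening: 0.0005
```

Request:
move_arm(commands=[[0.002,0,0,0,0,0],[0.004,0,0,0,0,0],[0.005,0,0,0,0,0]])

```text
time_s: 5.93
eef_pos: [0.6123, 0.1112, 0.096]
tool_rot: [0.742, -0.67, -0.001, -0.001]
force: [-0.1, 4.9, -0.6]
opening: 0.0003
```

Request:
move_arm(commands=[[0,0,0,0,0,0]])

```text
time_s: 6.02
eef_pos: [0.6123, 0.1111, 0.096]
tool_rot: [0.742, -0.67, -0.001, -0.001]
force: [0.3, 5.7, -0.3]
opening: 0.0007
```

Request:
move_arm(commands=[[0.002,0,0,0,0,0],[0.004,0,0,0,0,0],[0.005,0,0,0,0,0]])

```text
time_s: 6.27
eef_pos: [0.6126, 0.1085, 0.096]
tool_rot: [0.742, -0.67, -0.001, -0.001]
force: [-0.2, 5.2, -0.7]
opening: 0.0004
```

Request:
move_arm(commands=[[0.002,0,0,0,0,0],[0.004,0,0,0,0,0],[0.005,0,0,0,0,0]])

```text
time_s: 6.52
eef_pos: [0.6128, 0.106, 0.096]
tool_rot: [0.742, -0.67, -0.001, -0.001]
force: [-0.4, 5.1, -0.3]
opening: 0.0007
```

Request:
move_arm(commands=[[0.002,0,0,0,0,0],[0.004,0,0,0,0,0],[0.005,0,0,0,0,0]])

```text
time_s: 6.77
eef_pos: [0.613, 0.1044, 0.0961]
tool_rot: [0.742, -0.67, -0.001, -0.001]
force: [-0.3, 9.8, -0.1]
opening: 0.0006
```

Request:
move_arm(commands=[[0.001,0,0,0,0,0],[0.002,0,0,0,0,0],[0.002,0,0,0,0,0]])

```text
time_s: 7.02
eef_pos: [0.613, 0.1044, 0.096]
tool_rot: [0.742, -0.67, -0.002, -0.002]
force: [-0.9, 10.9, -0.6]
opening: 0.0006
```

Request:
move_arm(commands=[[0.001,0,0,0,0,0],[0.002,0,0,0,0,0],[0.002,0,0,0,0,0]])

```text
time_s: 7.27
eef_pos: [0.613, 0.1043, 0.096]
tool_rot: [0.742, -0.67, -0.002, -0.003]
force: [-0.8, 13.6, 0.1]
opening: 0.0001
```

The stop is felt: the position stays fixed and the force climbs to 13.6 N. I back off and go to the pin.

Request:
move_arm(commands=[[-0.01,0,0,0,0,0],[-0.024,0,0,0,0,0],[-0.024,0,-0.05,0,0,0],[-0.024,0,-0.13,0,0,0],[-0.024,0,-0.2,0,0,0],[-0.024,0,-0.26,0,0,0],[-0.024,0,-0.3,0,0,0],[-0.024,0,-0.3,0,0,0]])

```text
time_s: 7.93
eef_pos: [0.6149, 0.1125, 0.2531]
tool_rot: [0.742, -0.67, 0.004, -0.004]
force: [1.6, -0.3, 0.9]
opening: 0.0005
```

Run:
```python
from h import *
st()
plan((0.4266,-0.2871,0.20),-84)
a=ctrl.get_image('side');b=ctrl.get_image('top')
crop('s',a,230,180,190,145,4,'s4');crop('t',b,300,200,120,110,6,'t4')
```

```text
t 7.93 p [0.6149 0.1125 0.2531] xang -84.16 z [ 1.110e-02 -2.000e-04 -9.999e-01] F [ 1.64 -0.27  0.87] op 0.0005
cmd [0.7565, 0.4572, 0.1022, -0.0035, -0.0004, -0.0009] dist mm 444.9 turn deg 0.7
```

View pics/s4.png

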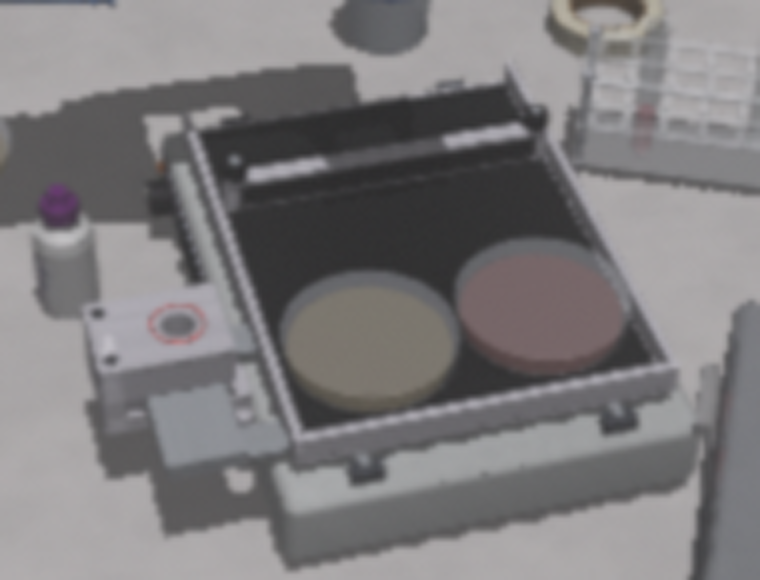

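View pics/t4.png

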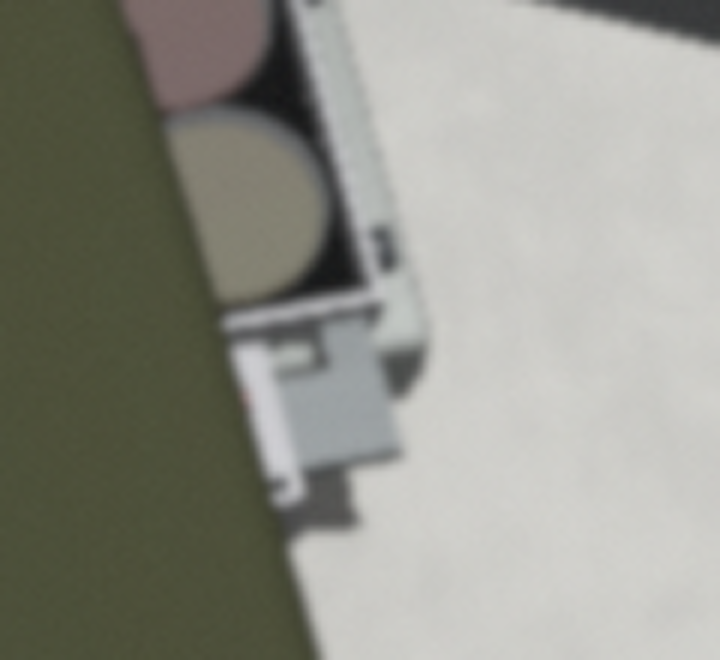

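The side view shows the tray against both black stops, at about (321,297) and (384,284). Now I move above the pin.

Request:
move_arm(commands=[[0.757,0.457,0.05,0,0,0],[0.757,0.457,0.05,0,0,0],[0.757,0.457,0.05,0,0,0],[0.757,0.457,0.05,0,0,0],[0.757,0.457,0.05,0,0,0],[0.757,0.457,0.05,0,0,0],[0.757,0.457,0.05,0,0,0],[0.757,0.457,0.05,0,0,0],[0.757,0.457,0.05,0,0,0],[0.757,0.457,0.05,0,0,0]], grip=60)

```text
time_s: 8.87
eef_pos: [0.4321, -0.2645, 0.2197]
tool_rot: [0.742, -0.67, -0.002, 0.0]
force: [1.1, 0.1, 0.6]
opening: 0.0584
```

Request:
move_arm(commands=[[0,0,0,0,0,0],[0,0,0,0,0,0],[0,0,0,0,0,0]])

```text
time_s: 9.12
eef_pos: [0.4338, -0.263, 0.2205]
tool_rot: [0.742, -0.67, -0.002, 0.0]
force: [0.6, 0.2, 0.0]
opening: 0.06
```

Run:
```python
from h import *
st()
plan((0.4266,-0.2871,0.16),-84)
```

```text
t 9.12 p [ 0.4338 -0.263   0.2205] xang -84.2 z [-0.0027  0.0023 -1.    ] F [0.55 0.19 0.02] op 0.06
cmd [0.0468, 0.0189, 0.1209, 0.0008, 0.0008, -0.0011] dist mm 65.5 turn deg 0.3
```

Request:
move_arm(commands=[[0.047,0.019,0.06,0.001,0.001,0],[0.047,0.019,0.12,0.001,0.001,0],[0.047,0.019,0.16,0.001,0.001,0],[0.047,0.019,0.2,0.001,0.001,0],[0.047,0.019,0.22,0.001,0.001,0],[0.047,0.019,0.228,0.001,0.001,0],[0.047,0.019,0.232,0.001,0.001,0],[0.047,0.019,0.232,0.001,0.001,0]])

```text
time_s: 9.78
eef_pos: [0.4282, -0.2876, 0.107]
tool_rot: [0.743, -0.67, 0.003, -0.0]
force: [0.6, -1.2, 0.5]
opening: 0.0596
```

Run:
```python
from h import *
st()
plan((0.4266,-0.2871,0.104),-84)
a=ctrl.get_image('side')
crop('s',a,205,310,130,120,5,'s5')
```

```text
t 9.78 p [ 0.4282 -0.2876  0.107 ] xang -84.07 z [ 0.004  -0.0032 -1.    ] F [ 0.62 -1.16  0.53] op 0.0596
cmd [-0.0013, 0.0031, 0.0059, -0.0012, -0.0012, -0.0004] dist mm 3.4 turn deg 0.3
```

View pics/s5.png

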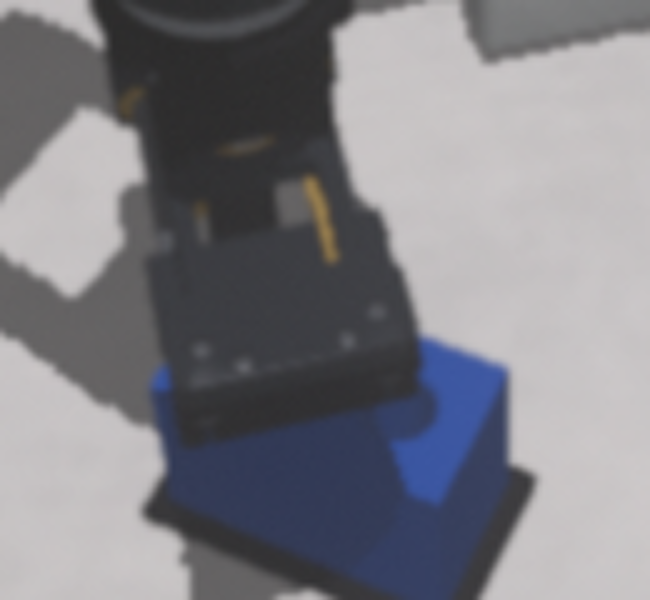

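The gripper hides the pin in the side view; the stand's empty bore is visible at about (285,391). I take a light centring grip first, then turn 90° and grip again.

Request:
move_arm(commands=[[-0.001,0.001,0.004,-0.001,-0.001,0],[-0.001,0.003,0.005,-0.001,-0.001,0],[-0.001,0.003,0.005,-0.001,-0.001,0]])

```text
time_s: 10.08
eef_pos: [0.4261, -0.2878, 0.1046]
tool_rot: [0.742, -0.67, 0.0, 0.0]
force: [-0.0, 0.6, -0.3]
opening: 0.0602
```

Request:
move_arm(commands=[[0,0,0,0,0,0],[0,0,0,0,0,0],[0,0,0,0,0,0],[0,0,0,0,0,0],[0,0,0,0,0,0],[0,0,0,0,0,0]], grip=0, newtons=5)

```text
time_s: 10.58
eef_pos: [0.426, -0.2877, 0.104]
tool_rot: [0.742, -0.67, 0.0, 0.0]
force: [-0.1, -1.1, -0.4]
opening: 0.0299
```

Run:
```python
from h import *
st(); print(ctrl.get_state()['q'].round(3))
```

```text
t 10.58 p [ 0.426  -0.2877  0.104 ] xang -84.14 z [ 1.e-04 -3.e-04 -1.e+00] F [-0.1  -1.14 -0.35] op 0.0299
[-0.698 -0.059  2.066 -0.     1.134  0.77 ]
```

Request:
move_arm(commands=[[0,0,0,0,0,0],[0,0,0,0,0,0],[0,0,0,0,0,0],[0,0,0,0,0,-0.03],[0,0,0,0,0,-0.06],[0,0,0,0,0,-0.1],[0,0,0,0,0,-0.14],[0,0,0,0,0,-0.18],[0,0,0,0,0,-0.22],[0,0,0,0,0,-0.26]], grip=55)

```text
time_s: 11.42
eef_pos: [0.426, -0.2875, 0.1039]
tool_rot: [0.948, -0.319, -0.0, -0.0]
force: [-0.5, -0.3, 0.9]
opening: 0.0549
```

Request:
move_arm(commands=[[0,0,0,0,0,-0.04],[0,0,0,0,0,-0.08],[0,0,0,0,0,-0.12],[0,0,0,0,0,-0.16],[0,0,0,0,0,-0.2],[0,0,0,0,0,-0.22],[0,0,0,0,0,-0.234],[0,0,0,0,0,-0.24],[0,0,0,0,0,-0.24],[0,0,0,0,0,-0.24]])

```text
time_s: 12.25
eef_pos: [0.426, -0.2875, 0.104]
tool_rot: [0.999, 0.049, -0.0, -0.0]
force: [-0.6, -1.5, 1.0]
opening: 0.0549
```

Run:
```python
from h import *
st(); plan((0.426,-0.2877,0.104),6)
a=ctrl.get_image('side')
crop('s',a,205,310,130,120,5,'s6')
```

```text
t 12.25 p [ 0.426  -0.2875  0.104 ] xang 5.62 z [-0.e+00  1.e-04 -1.e+00] F [-0.55 -1.49  1.02] op 0.0549
cmd [0.0, 0.0003, -0.0001, -0.0, 0.0, -0.0021] dist mm 0.2 turn deg 0.4
```

View pics/s6.png

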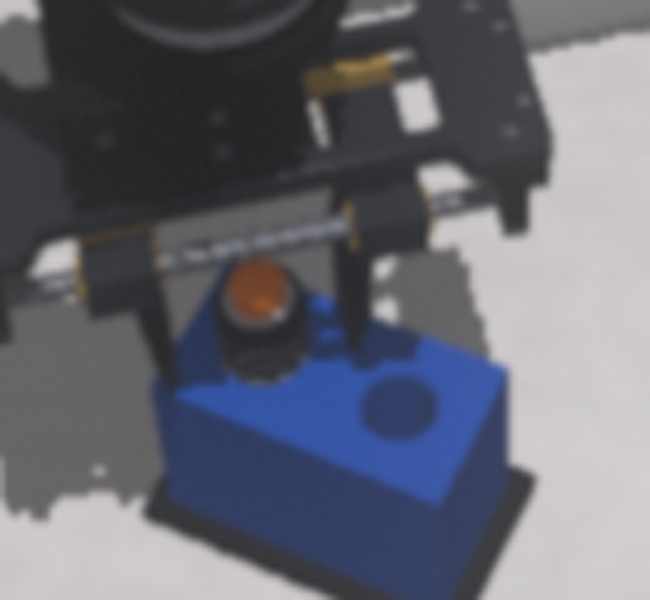

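The open fingers straddle the collar, with the button at about (257,367). I grip and lift.

Request:
move_arm(commands=[[0,0,0,0,0,0],[0,0,0,0,0,0],[0,0,0,0,0,0],[0,0,0,0,0,0],[0,0,0,0,0,0],[0,0,0,0,0,0],[0,0,0,0,0,0]], grip=0, newtons=25)

```text
time_s: 12.88
eef_pos: [0.4261, -0.2876, 0.1041]
tool_rot: [0.999, 0.049, 0.0, 0.0]
force: [0.5, -0.7, -0.2]
opening: 0.0293
```

Request:
move_arm(commands=[[0,0,-0.02,0,0,0],[0,0,-0.06,0,0,0],[0,0,-0.11,0,0,0],[0,0,-0.16,0,0,0],[0,0,-0.21,0,0,0],[0,0,-0.25,0,0,0],[0,0,-0.27,0,0,0],[0,0,-0.28,0,0,0],[0,0,-0.28,0,0,0]])

```text
time_s: 13.63
eef_pos: [0.4261, -0.2878, 0.2449]
tool_rot: [0.999, 0.049, 0.0, 0.0]
force: [-0.1, -0.1, -1.9]
opening: 0.0295
```

Run:
```python
from h import *
st(); plan((0.4825,-0.0245,0.245),6)
a=ctrl.get_image('side')
crop('s',a,205,270,130,120,5,'s7')
```

```text
t 13.63 p [ 0.4261 -0.2878  0.2449] xang 5.66 z [ 1.e-03 -9.e-04 -1.e+00] F [-0.07 -0.11 -1.89] op 0.0295
cmd [0.1642, -0.5128, -0.0006, 0.0003, -0.0003, -0.0019] dist mm 269.2 turn deg 0.3
```

View pics/s7.png

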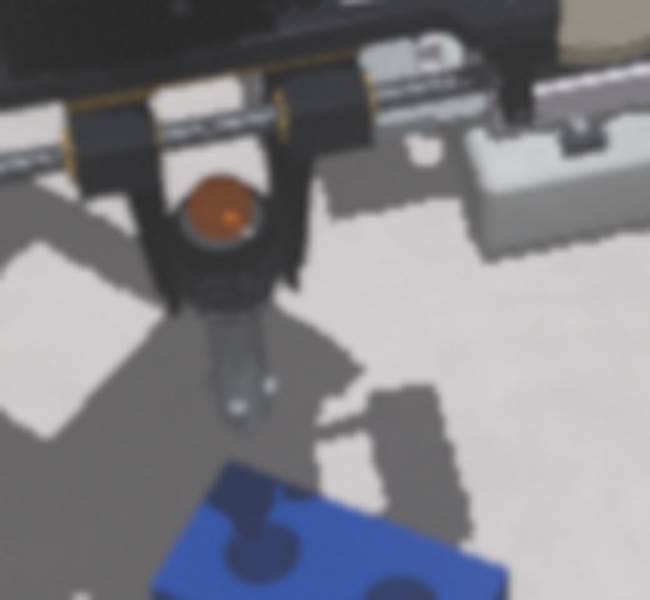

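The pin hangs upright in the jaws, with its tip at about (253,355) and two balls visible. I check the predicted tip position against the picture.

Run:
```python
from h import *
c=np.array([0.4261,-0.2878,0.0])
for z in (0.152,0.159,0.197,0.221,0.2449+.0176): print(z,proj('side',c+[0,0,z]), (proj('side',c+[0,0,z])-[205,270])*5+2)
print(proj('side',[0.4825,-.0245,.09]),proj('top',[0.4825,-.0245,.09]))
```

```text
0.152 [254.19396388 354.79543487] [247.96981939 425.97717436]
0.159 [253.88148859 352.12711337] [246.40744295 412.63556685]
0.197 [252.11959419 337.04466614] [237.59797093 337.22333068]
0.221 [250.94647569 326.96731551] [231.73237845 286.83657756]
0.2625 [248.79801445 308.43857346] [220.99007226 194.19286732]
[273.94517861 260.82314882] [335.54314534 267.53933552]
```

Request:
move_arm(commands=[[0.04,-0.08,0,0,0,0],[0.08,-0.16,0,0,0,0],[0.12,-0.24,0,0,0,0],[0.14,-0.32,0,0,0,0],[0.15,-0.39,0,0,0,0],[0.16,-0.44,0,0,0,0],[0.164,-0.48,0,0,0,0],[0.164,-0.505,0,0,0,0],[0.164,-0.513,0,0,0,0],[0.164,-0.513,0,0,0,0]])

```text
time_s: 14.52
eef_pos: [0.4816, -0.0239, 0.2428]
tool_rot: [0.999, 0.05, -0.001, -0.0]
force: [-0.5, -0.7, -1.3]
opening: 0.0296
```

Request:
move_arm(commands=[[0,0,0,0,0,0],[0,0,0,0,0,0]])

```text
time_s: 14.68
eef_pos: [0.4822, -0.0253, 0.2437]
tool_rot: [0.999, 0.049, -0.0, 0.0]
force: [0.3, 0.3, -1.8]
opening: 0.0297
```

Run:
```python
from h import *
st(); plan((0.4825,-0.0245,0.19),6)
a=ctrl.get_image('side');b=ctrl.get_image('top')
crop('s',a,215,170,130,120,5,'s8');crop('t',b,270,200,130,120,5,'t8')
```

```text
t 14.68 p [ 0.4822 -0.0253  0.2437] xang 5.58 z [-6.e-04 -4.e-04 -1.e+00] F [ 0.35  0.33 -1.81] op 0.0297
cmd [0.0009, -0.0016, 0.1074, 0.0001, 0.0002, -0.0024] dist mm 53.7 turn deg 0.4
```

View pics/s8.png

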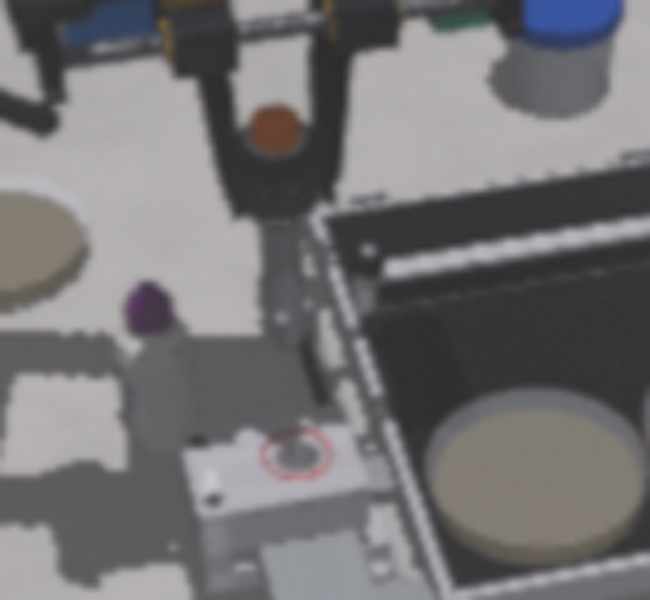

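View pics/t8.png

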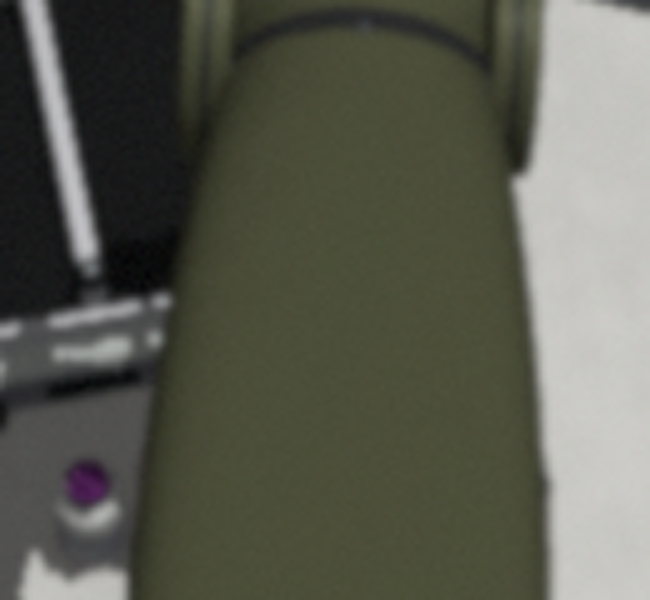

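Run:
```python
from h import *
im=cv2.imread('pics/s8.png'); 
for z in (0.2437-.093,.2437-.086,.2437-.076,.2437-.05,.2437-.024,.2437+.006,.2437+.018): print(round(z,3),((proj('side',[.4822,-.0253,z])-[215,170])*5+2).round(1), ((proj('side',[.4822-.00825*.995,-.0253-.00825*.09,z])-[215,170])*5+2).round(1),((proj('side',[.4822+.00825*.995,-.0253+.00825*.09,z])-[215,170])*5+2).round(1))
cv2.imwrite('pics/s8z.png',cv2.resize(im[90:360,180:360],None,fx=3,fy=2.2,interpolation=cv2.INTER_CUBIC))
```

```text
0.151 [289.7 345.4] [268.7 348.8] [310.7 341.9]
0.158 [288.9 331.8] [267.8 335.3] [310.1 328.4]
0.168 [287.8 312.3] [266.5 315.7] [309.1 308.8]
0.194 [284.8 260.1] [263.1 263.5] [306.5 256.7]
0.22 [281.8 206. ] [259.6 209.4] [303.8 202.6]
0.25 [278.1 141.1] [255.5 144.5] [300.6 137.7]
0.262 [276.5 114.4] [253.7 117.7] [299.3 111. ]
```

View pics/s8z.png

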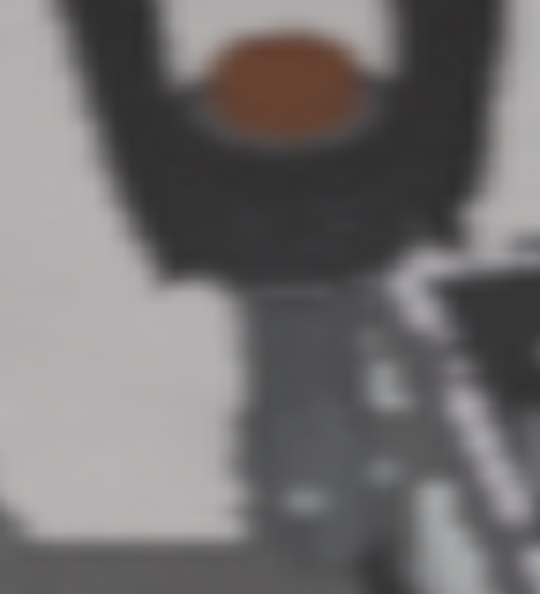

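The shank edges match the predicted axis (left edge about 262–267, predicted 262–268), so the pin is upright and centred. I descend to just above the mouth.

Request:
move_arm(commands=[[0.001,-0.002,0.03,0,0,-0.002],[0.001,-0.002,0.06,0,0,-0.002],[0.001,-0.002,0.085,0,0,-0.002],[0.001,-0.002,0.1,0,0,-0.002],[0.001,-0.002,0.11,0,0,-0.002],[0.001,-0.002,0.114,0,0,-0.002],[0.001,-0.002,0.114,0,0,-0.002],[0.001,-0.002,0.114,0,0,-0.002]])

```text
time_s: 15.45
eef_pos: [0.4831, -0.0233, 0.1876]
tool_rot: [0.999, 0.053, 0.0, 0.0]
force: [-0.5, -1.2, -2.0]
opening: 0.0296
```

Run:
```python
from h import *
st(); plan((0.4825,-0.0242,0.187),6)
a=ctrl.get_image('side')
crop('s',a,235,200,80,80,7,'s9')
```

```text
t 15.45 p [ 0.4831 -0.0233  0.1876] xang 6.02 z [ 1.e-03 -1.e-04 -1.e+00] F [-0.54 -1.15 -2.04] op 0.0296
cmd [-0.0013, 0.0017, 0.0012, 0.0001, -0.0003, 0.0001] dist mm 1.2 turn deg 0.1
```

View pics/s9.png

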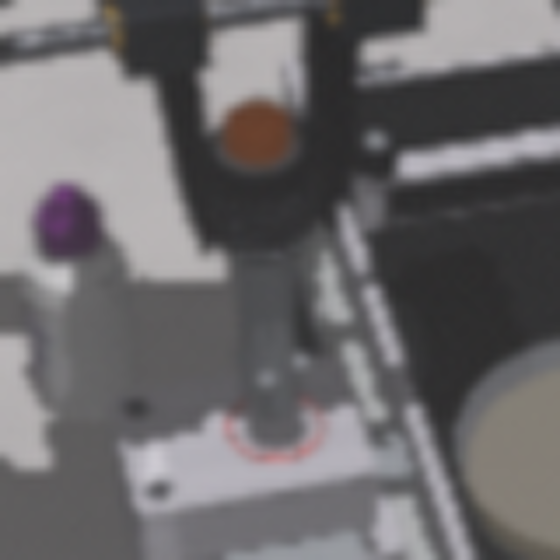

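Run:
```python
from h import *
f=lambda X:((proj('side',X)-[235,200])*7+3).round(1)
print('tip c',f([.4831,-.0233,.0946]),'front r5',f([.4831,-.0283,.0946]),'front r8 at +7',f([.4831,-.0315,.1016]),'hole',f([.4825,-.0242,.09]), 'ring front 16mm?',f([.4825,-.0232-.014,.09]))
```

```text
tip c [276.6 414.2] front r5 [278.5 426.3] front r8 at +7 [278.7 416.6] hole [275.5 428. ] ring front 16mm? [280.4 459.9]
```

Request:
move_arm(commands=[[-0.001,0.002,0.002,0,0,0],[-0.001,0.002,0.005,0,0,0],[-0.001,0.002,0.008,0,0,0],[-0.001,0.002,0.012,0,0,0],[-0.001,0.002,0.016,0,0,0],[-0.001,0.002,0.016,0,0,0]])

```text
time_s: 16.0
eef_pos: [0.482, -0.0242, 0.1784]
tool_rot: [0.999, 0.053, -0.0, -0.0]
force: [-0.0, -0.5, -3.0]
opening: 0.0291
```

Run:
```python
from h import *
st()
```

```text
t 16.0 p [ 0.482  -0.0242  0.1784] xang 6.03 z [-8.e-04  1.e-04 -1.e+00] F [-0.03 -0.55 -3.04] op 0.0291
```

Request:
move_arm(commands=[[0,0,0.003,0,0,0],[0,0,0.006,0,0,0],[0,0,0.008,0,0,0],[0,0,0.008,0,0,0]])

```text
time_s: 16.33
eef_pos: [0.4827, -0.0244, 0.175]
tool_rot: [0.999, 0.053, 0.001, 0.0]
force: [2.5, -0.8, -3.2]
opening: 0.0292
```

Request:
move_arm(commands=[[0.001,0,0.002,0,0,0],[0.002,0,0.005,0,0,0],[0.002,0,0.008,0,0,0],[0.002,0,0.01,0,0,0],[0.002,0,0.01,0,0,0]])

```text
time_s: 16.75
eef_pos: [0.4832, -0.0242, 0.1696]
tool_rot: [0.999, 0.053, -0.0, 0.0]
force: [0.3, -1.2, -2.6]
opening: 0.0296
```

Request:
move_arm(commands=[[0,0,0.003,0,0,0],[0,0,0.005,0,0,0],[0,0,0.007,0,0,0],[0,0,0.007,0,0,0]])

```text
time_s: 17.08
eef_pos: [0.4832, -0.0242, 0.1662]
tool_rot: [0.999, 0.053, -0.0, 0.0]
force: [1.2, -2.4, -2.7]
opening: 0.0295
```

Request:
move_arm(commands=[[0,0,0.001,0,0,0],[0,0,0.002,0,0,0],[0,0,0.002,0,0,0]])

```text
time_s: 17.33
eef_pos: [0.4834, -0.0242, 0.166]
tool_rot: [0.999, 0.053, 0.0, 0.0]
force: [-0.3, -1.5, 2.0]
opening: 0.0293
```

The balls rest on the mouth. I release the pin and look.

Request:
move_arm(commands=[[0,0,-0.001,0,0,0],[0,0,-0.001,0,0,0],[0,0,-0.001,0,0,0],[0,0,-0.001,0,0,0]], grip=55)

```text
time_s: 17.67
eef_pos: [0.4831, -0.0239, 0.1658]
tool_rot: [0.999, 0.053, -0.0, -0.0]
force: [0.4, 0.0, -0.8]
opening: 0.0507
```

Request:
move_arm(commands=[[0,0,-0.02,0,0,0],[0,0,-0.05,0,0,0],[0,0,-0.08,0,0,0],[0,0,-0.1,0,0,0],[0,0,-0.1,0,0,0],[0,0,-0.1,0,0,0]])

```text
time_s: 18.17
eef_pos: [0.4837, -0.0241, 0.2169]
tool_rot: [0.999, 0.053, 0.001, 0.0]
force: [-0.6, 0.4, 0.4]
opening: 0.055
```

Run:
```python
from h import *
st()
a=ctrl.get_image('side')
crop('s',a,235,190,80,90,7,'s10')
f=lambda X:((proj('side',X)-[235,190])*7+3).round(1)
print('button expected',f([.4834,-.0242,.181]),'shoulder',f([.4834,-.0242,.142]))
```

```text
t 18.17 p [ 0.4837 -0.0241  0.2169] xang 6.03 z [ 1.7e-03 -2.0e-04 -1.0e+00] F [-0.57  0.35  0.39] op 0.055
button expected [265.  257.3] shoulder [271.1 363.9]
```

View pics/s10.png

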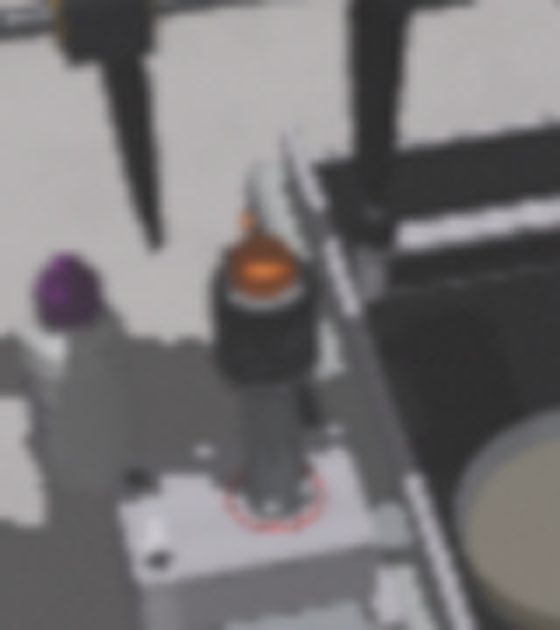

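The pin stands in the hole with its button at about (272,228) in the side view. I close the fingers and press the button from above.

Request:
move_arm(commands=[[0,0,0,0,0,0],[0,0,0,0,0,0],[0,0,0,0,0,0],[0,0,0,0,0,0],[0,0,0,0,0,0],[0,0,0,0,0,0]], grip=0, newtons=20)

```text
time_s: 18.72
eef_pos: [0.4832, -0.0241, 0.2158]
tool_rot: [0.999, 0.053, -0.0, -0.0]
force: [-0.1, 0.4, -0.2]
opening: 0.0202
```

Request:
move_arm(commands=[[0,0,0.006,0,0,0],[0,0,0.014,0,0,0],[0,0,0.02,0,0,0],[0,0,0.025,0,0,0],[0,0,0.028,0,0,0],[0,0,0.03,0,0,0],[0,0,0.03,0,0,0]])

```text
time_s: 19.3
eef_pos: [0.4838, -0.0242, 0.2018]
tool_rot: [0.999, 0.053, 0.001, 0.0]
force: [0.1, -0.2, 3.5]
opening: 0.0002
```

Run:
```python
from h import *
st(); plan((.4833,-.0242,.198),6)
```

```text
t 19.3 p [ 0.4838 -0.0242  0.2018] xang 6.02 z [ 1.4e-03 -2.0e-04 -1.0e+00] F [ 0.12 -0.15  3.53] op 0.0002
cmd [-0.0009, -0.0001, 0.0075, 0.0001, -0.0004, 0.0001] dist mm 3.8 turn deg 0.1
```

Request:
move_arm(commands=[[-0.001,0,0.003,0,0,0],[-0.001,0,0.006,0,0,0],[-0.001,0,0.008,0,0,0],[-0.001,0,0.008,0,0,0]])

```text
time_s: 19.63
eef_pos: [0.4829, -0.0242, 0.1971]
tool_rot: [0.999, 0.053, 0.0, 0.0]
force: [0.7, -0.6, -0.3]
opening: 0.0004
```

Request:
move_arm(commands=[[0,0,0.002,0,0,0],[0,0,0.004,0,0,0],[0,0,0.004,0,0,0]])

```text
time_s: 19.88
eef_pos: [0.4821, -0.0241, 0.1939]
tool_rot: [0.999, 0.053, -0.001, -0.0]
force: [0.2, -0.2, -0.4]
opening: 0.0003
```

Run:
```python
from h import *
st(); plan((.4833,-.0242,.18),6)
a=ctrl.get_image('side')
crop('s',a,235,190,80,90,7,'s11')
f=lambda X:((proj('side',X)-[235,190])*7+3).round(1)
for d in (0,.01,.02,.052): print(d,'button expected',f([.4834,-.0242,.181-d]))
```

```text
t 19.88 p [ 0.4821 -0.0241  0.1939] xang 6.02 z [-1.8e-03  4.0e-04 -1.0e+00] F [ 0.23 -0.19 -0.37] op 0.0003
cmd [0.0023, 0.0005, 0.0278, -0.0002, 0.0006, 0.0001] dist mm 14.0 turn deg 0.1
0 button expected [265.  257.3]
0.01 button expected [266.6 285.2]
0.02 button expected [268.2 312.7]
0.052 button expected [273.  398.3]
```

View pics/s11.png

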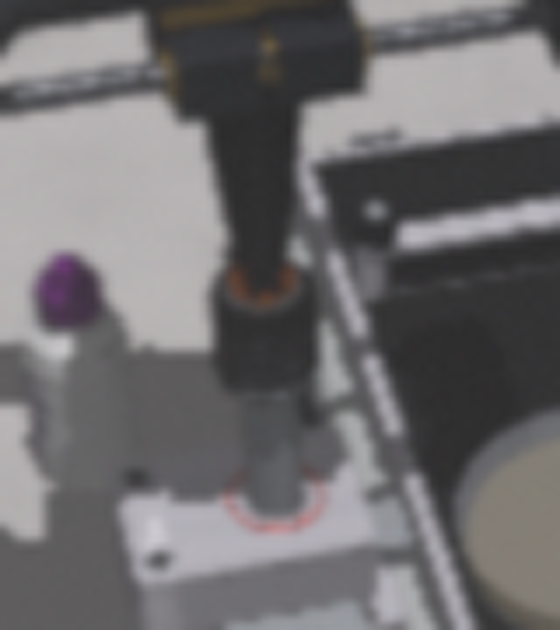

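The pin has started to slide: the balls are in the hole and the button is at about (272,230). I keep pressing down.

Request:
move_arm(commands=[[0.001,0,0.004,0,0,0],[0.002,0,0.008,0,0,0],[0.002,0,0.01,0,0,0]])

```text
time_s: 20.18
eef_pos: [0.4839, -0.0241, 0.1899]
tool_rot: [0.999, 0.053, 0.0, 0.0]
force: [-0.2, -0.5, 1.8]
opening: 0.0009
```

Request:
move_arm(commands=[[0,0,0.003,0,0,0],[0,0,0.006,0,0,0]])

```text
time_s: 20.35
eef_pos: [0.484, -0.0242, 0.1871]
tool_rot: [0.999, 0.053, 0.0, 0.0]
force: [-0.4, -0.1, 0.9]
opening: 0.0009
```

Request:
move_arm(commands=[[-0.001,0,0.004,0,0,0],[-0.001,0,0.008,0,0,0],[-0.001,0,0.012,0,0,0]])

```text
time_s: 20.6
eef_pos: [0.4836, -0.0244, 0.1813]
tool_rot: [0.999, 0.053, 0.0, 0.0]
force: [0.9, -2.5, 3.8]
opening: 0.0004
```

Request:
move_arm(commands=[[0,0,0.004,0,0,0],[0,0,0.008,0,0,0]])

```text
time_s: 20.77
eef_pos: [0.4838, -0.0247, 0.1777]
tool_rot: [0.999, 0.053, 0.001, 0.001]
force: [-0.3, -3.1, 6.2]
opening: 0.0003
```

Request:
move_arm(commands=[[0,0,0.003,0,0,0],[0,0,0.006,0,0,0]])

```text
time_s: 20.93
eef_pos: [0.484, -0.0251, 0.1751]
tool_rot: [0.999, 0.053, 0.001, 0.001]
force: [0.2, -3.8, 7.0]
opening: 0.0003
```

Run:
```python
from h import *
st()
a=ctrl.get_image('side')
crop('s',a,235,190,80,90,7,'s12')
f=lambda X:((proj('side',X)-[235,190])*7+3).round(1)
for d in (0,.01,.02,.052): print(d,'shoulder',f([.4834,-.0242,.142-d]))
```

```text
t 20.93 p [ 0.484  -0.0251  0.1751] xang 6.03 z [ 0.002  -0.0024 -1.    ] F [ 0.16 -3.8   7.01] op 0.0003
0 shoulder [271.1 363.9]
0.01 shoulder [272.6 390.4]
0.02 shoulder [274.  416.5]
0.052 shoulder [278.6 497.7]
```

View pics/s12.png

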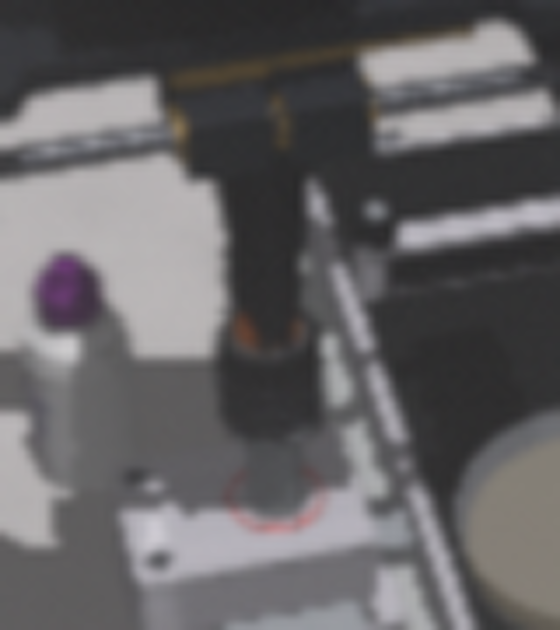

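The pin is about 20 mm down and upright, with the collar at about (273,248) and the button pressed. The lateral force is toward -y, so I shift 0.8 mm that way and push on.

Request:
move_arm(commands=[[-0.001,0.002,0.001,0,0,0],[-0.001,0.002,0.003,0,0,0],[-0.001,0.002,0.003,0,0,0]])

```text
time_s: 21.23
eef_pos: [0.4831, -0.0257, 0.1727]
tool_rot: [0.999, 0.052, 0.0, 0.001]
force: [0.8, -2.0, 4.9]
opening: 0.0006
```

Request:
move_arm(commands=[[0,0.001,0.003,0,0,0],[0,0.001,0.006,0,0,0],[0,0.001,0.006,0,0,0]])

```text
time_s: 21.48
eef_pos: [0.483, -0.0259, 0.1693]
tool_rot: [0.999, 0.053, 0.0, 0.0]
force: [0.6, -3.6, 3.8]
opening: 0.0005
```

Request:
move_arm(commands=[[0,0,0.004,0,0,0],[0,0,0.008,0,0,0],[0,0,0.01,0,0,0]])

```text
time_s: 21.73
eef_pos: [0.4825, -0.0253, 0.1637]
tool_rot: [0.999, 0.053, -0.0, -0.0]
force: [-0.0, -2.1, 2.6]
opening: 0.0006
```

Request:
move_arm(commands=[[0,0,0.004,0,0,0],[0,0,0.008,0,0,0],[0,0,0.012,0,0,0]])

```text
time_s: 21.98
eef_pos: [0.4827, -0.0254, 0.1579]
tool_rot: [0.999, 0.053, -0.0, -0.0]
force: [0.5, -2.3, 2.7]
opening: 0.0002
```

Run:
```python
from h import *
st()
a=ctrl.get_image('side')
crop('s',a,235,190,80,90,7,'s13')
```

```text
t 21.98 p [ 0.4827 -0.0254  0.1579] xang 6.03 z [-7.e-04  5.e-04 -1.e+00] F [ 0.54 -2.32  2.66] op 0.0002
```

View pics/s13.png

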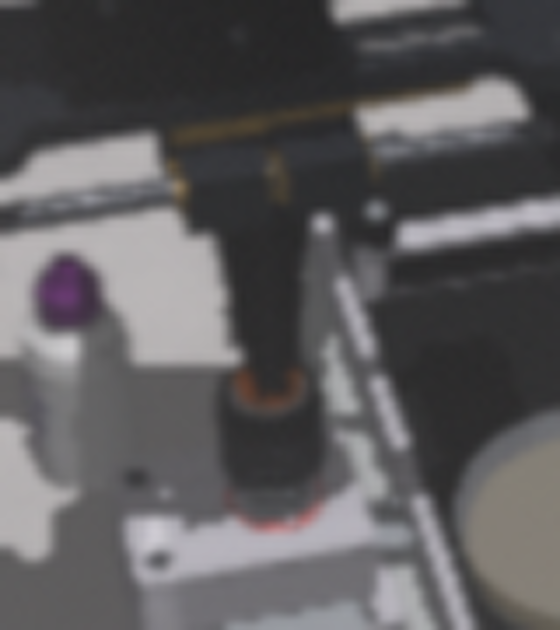

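The collar bottom is at about (273,260), roughly 10 mm above the bracket. I continue.

Request:
move_arm(commands=[[0,0,0.003,0,0,0],[0,0,0.006,0,0,0],[0,0,0.009,0,0,0]])

```text
time_s: 22.28
eef_pos: [0.4828, -0.0255, 0.1537]
tool_rot: [0.999, 0.053, -0.0, -0.0]
force: [0.4, -0.8, 0.9]
opening: 0.0002
```

Request:
move_arm(commands=[[0,0,0.002,0,0,0],[0,0,0.004,0,0,0]])

```text
time_s: 22.45
eef_pos: [0.4828, -0.0255, 0.1517]
tool_rot: [0.999, 0.053, -0.0, -0.0]
force: [0.0, -0.2, 0.7]
opening: 0.0005
```

Request:
move_arm(commands=[[0,0,0.002,0,0,0],[0,0,0.004,0,0,0],[0,0,0.006,0,0,0]])

```text
time_s: 22.7
eef_pos: [0.4829, -0.0255, 0.1492]
tool_rot: [0.999, 0.053, -0.0, -0.0]
force: [-2.6, 1.1, 3.8]
opening: 0.0003
```

Run:
```python
from h import *
st()
a=ctrl.get_image('side')
crop('s',a,235,190,80,90,7,'s14')
```

```text
t 22.7 p [ 0.4829 -0.0255  0.1492] xang 6.03 z [-1.e-04  4.e-04 -1.e+00] F [-2.56  1.1   3.84] op 0.0003
```

View pics/s14.png

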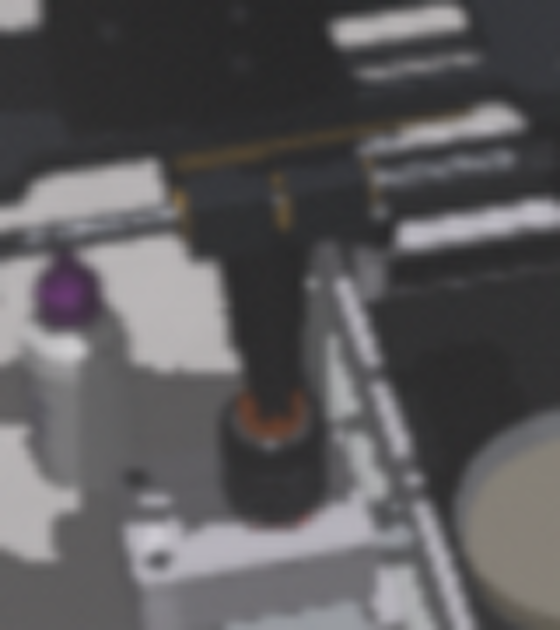

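The collar is almost on the bracket, with its front edge at about (274,265). I press the button fully to make sure it seats.

Request:
move_arm(commands=[[0,0,0.003,0,0,0],[0,0,0.006,0,0,0],[0,0,0.006,0,0,0]])

```text
time_s: 23.0
eef_pos: [0.483, -0.0256, 0.1464]
tool_rot: [0.999, 0.053, 0.0, -0.0]
force: [-2.5, 0.4, 6.0]
opening: 0.0007
```

Request:
move_arm(commands=[[0,0,0.003,0,0,0],[0,0,0.006,0,0,0],[0,0,0.006,0,0,0]])

```text
time_s: 23.25
eef_pos: [0.4831, -0.0256, 0.1439]
tool_rot: [0.999, 0.053, 0.0, -0.0]
force: [-2.8, 1.2, 8.3]
opening: 0.0003
```

Request:
move_arm(commands=[[0,0,0.002,0,0,0],[0,0,0.004,0,0,0],[0,0,0.004,0,0,0]])

```text
time_s: 23.5
eef_pos: [0.4833, -0.0256, 0.1436]
tool_rot: [0.999, 0.053, 0.0, -0.0]
force: [-7.6, 1.2, 16.0]
opening: 0.0002
```

It bottoms out at TCP z = 0.1436 with 16 N. That matches seated with the button fully pressed (0.144 expected). I lift off so the button springs out.

Request:
move_arm(commands=[[0,0,-0.006,0,0,0],[0,0,-0.014,0,0,0],[0,0,-0.03,0,0,0],[0,0,-0.06,0,0,0],[0,0,-0.1,0,0,0],[0,0,-0.12,0,0,0],[0,0,-0.12,0,0,0]])

```text
time_s: 24.08
eef_pos: [0.4844, -0.0259, 0.2036]
tool_rot: [0.999, 0.053, 0.002, 0.0]
force: [0.8, -0.5, 0.2]
opening: 0.0007
```

Run:
```python
from h import *
st(); plan((.483,-.0250,.1135),6)
a=ctrl.get_image('side')
crop('s',a,235,190,80,90,7,'s15')
f=lambda X:((proj('side',X)-[235,190])*7+3).round(1)
print(f([.483,-.025,.129]),f([.483,-.025,.122]))
```

```text
t 24.08 p [ 0.4844 -0.0259  0.2036] xang 6.03 z [ 4.8e-03 -7.0e-04 -1.0e+00] F [ 0.82 -0.53  0.16] op 0.0007
cmd [-0.0034, -0.0023, 0.1801, 0.0004, -0.0015, 0.0001] dist mm 90.1 turn deg 0.3
[271.9 400.3] [272.9 418.6]
```

View pics/s15.png

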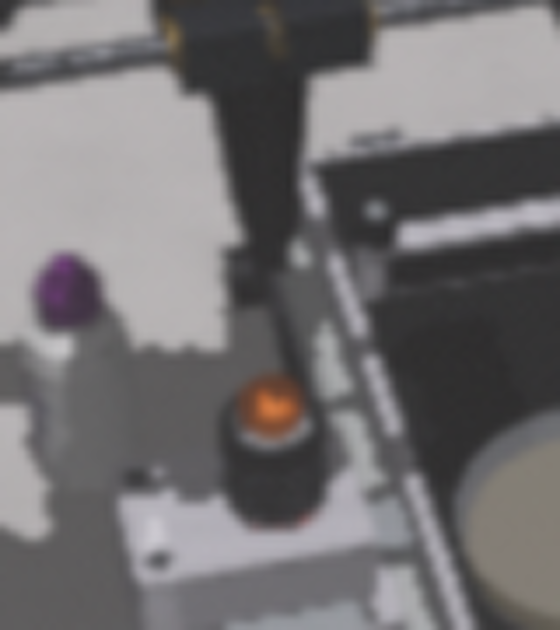

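The pin is seated on the bracket with the button out, at about (274,247). I check the rim height before lowering the open fingers beside the collar.

Run:
```python
from h import *
f=lambda x,y,s,x0,y0:((x+.5)/s-.5+x0,(y+.5)/s-.5+y0)
S=lambda x,y:f(x,y,4,230,180); T=lambda x,y:f(x,y,5,220,170)
print(tri(S(175,92),T(130,503)),tri(S(490,40),T(75,165)),tri(S(280,395),T(650,400)))
print(tri(S(60,190),T(337,628)))
```

```text
(array([0.50405779, 0.18685357, 0.07194264]), np.float64(0.0026049136294009597)) (array([0.69538396, 0.20578277, 0.0737483 ]), np.float64(0.0011378735870398022)) (array([ 0.53048108, -0.06573434,  0.07656865]), np.float64(0.0050083816512594415))
(array([0.42924104, 0.09518727, 0.08210691]), np.float64(0.004119839340252834))
```

Request:
move_arm(commands=[[-0.003,-0.002,0.02,0,-0.001,0],[-0.003,-0.002,0.04,0,-0.001,0],[-0.003,-0.002,0.04,0,-0.001,0],[-0.003,-0.002,0.04,0,-0.001,0]], grip=46)

```text
time_s: 24.47
eef_pos: [0.4798, -0.0246, 0.1782]
tool_rot: [0.999, 0.053, -0.004, -0.0]
force: [-0.5, 0.2, -0.1]
opening: 0.0216
```

Run:
```python
from h import *
st(); plan((.483,-.0250,.1145),6)
```

```text
t 24.47 p [ 0.4798 -0.0246  0.1782] xang 6.03 z [-7.9e-03  5.0e-04 -1.0e+00] F [-0.5   0.18 -0.06] op 0.0216
cmd [0.0073, 0.0017, 0.1273, -0.0004, 0.0025, 0.0002] dist mm 63.8 turn deg 0.5
```

Request:
move_arm(commands=[[0.003,0.001,0,0,0.001,0],[0.003,0.001,0,0,0.001,0],[0.003,0.001,0,0,0.001,0],[0.003,0.001,0,0,0.001,0]])

```text
time_s: 24.8
eef_pos: [0.4831, -0.0253, 0.1814]
tool_rot: [0.999, 0.053, 0.0, 0.0]
force: [0.3, -0.4, -0.1]
opening: 0.0449
```

Run:
```python
from h import *
st(); plan((.483,-.0250,.1145),6)
```

```text
t 24.8 p [ 0.4831 -0.0253  0.1814] xang 6.02 z [ 7.e-04 -1.e-04 -1.e+00] F [ 0.27 -0.44 -0.12] op 0.0449
cmd [-0.0003, -0.0006, 0.1337, 0.0001, -0.0002, 0.0001] dist mm 66.9 turn deg 0.0
```

Request:
move_arm(commands=[[0,0,0.03,0,0,0],[0,0,0.06,0,0,0],[0,0,0.09,0,0,0],[0,0,0.11,0,0,0],[0,0,0.122,0,0,0],[0,0,0.13,0,0,0],[0,0,0.132,0,0,0],[0,0,0.132,0,0,0]])

```text
time_s: 25.47
eef_pos: [0.4831, -0.0252, 0.1153]
tool_rot: [0.999, 0.053, 0.0, 0.0]
force: [-0.0, -0.4, 0.3]
opening: 0.0461
```

Run:
```python
from h import *
st()
a=ctrl.get_image('side')
crop('s',a,235,190,80,90,7,'s16')
```

```text
t 25.47 p [ 0.4831 -0.0252  0.1153] xang 6.02 z [ 4.e-04 -1.e-04 -1.e+00] F [-0.03 -0.37  0.27] op 0.0461
```

View pics/s16.png

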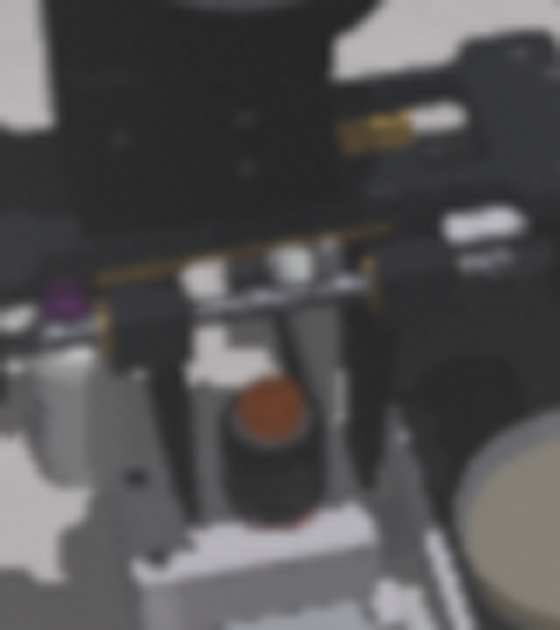

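The fingers stand clear on either side of the collar, which is at about (274,256). I grip and tug.

Request:
move_arm(commands=[[0,0,0,0,0,0],[0,0,0,0,0,0],[0,0,0,0,0,0],[0,0,0,0,0,0],[0,0,0,0,0,0],[0,0,0,0,0,0]], grip=0, newtons=30)

```text
time_s: 26.02
eef_pos: [0.4833, -0.0252, 0.1155]
tool_rot: [0.999, 0.053, 0.001, 0.0]
force: [0.3, 0.2, 3.2]
opening: 0.0295
```

Request:
move_arm(commands=[[0,0,-0.002,0,0,0],[0,0,-0.004,0,0,0],[0,0,-0.006,0,0,0],[0,0,-0.006,0,0,0]])

```text
time_s: 26.35
eef_pos: [0.4831, -0.0254, 0.1181]
tool_rot: [0.999, 0.053, 0.0, 0.0]
force: [3.1, -1.0, -2.0]
opening: 0.0292
```

Request:
move_arm(commands=[[0,0,-0.002,0,0,0],[0,0,-0.003,0,0,0],[0,0,-0.003,0,0,0]])

```text
time_s: 26.6
eef_pos: [0.483, -0.0253, 0.1187]
tool_rot: [0.999, 0.053, 0.0, 0.0]
force: [5.8, -2.1, -7.5]
opening: 0.0295
```

Request:
move_arm(commands=[[0,0,-0.001,0,0,0],[0,0,-0.002,0,0,0],[0,0,-0.002,0,0,0]])

```text
time_s: 26.85
eef_pos: [0.483, -0.0253, 0.1188]
tool_rot: [0.999, 0.053, 0.001, 0.0]
force: [7.9, -1.2, -12.4]
opening: 0.0295
```

With 12.4 N up (about 10.7 N net of the pin's weight) the pin stays put after about 3 mm of play, so it holds. I lower it, let go and retreat.

Request:
move_arm(commands=[[0,0,0.003,0,0,0],[0,0,0.006,0,0,0],[0,0,0.008,0,0,0],[0,0,0.009,0,0,0],[0,0,0.009,0,0,0]])

```text
time_s: 27.27
eef_pos: [0.4831, -0.0253, 0.1163]
tool_rot: [0.999, 0.053, 0.0, 0.0]
force: [3.7, -2.1, -1.5]
opening: 0.0296
```

Request:
move_arm(commands=[[0,0,0,0,0,0],[0,0,0,0,0,0],[0,0,0,0,0,0],[0,0,0,0,0,0],[0,0,0,0,0,0],[0,0,0,0,0,0]], grip=50)

```text
time_s: 27.77
eef_pos: [0.4826, -0.0251, 0.1159]
tool_rot: [0.999, 0.053, -0.0, -0.0]
force: [-0.7, 0.4, 0.5]
opening: 0.0498
```

Run:
```python
from h import *
st()
```

```text
t 27.77 p [ 0.4826 -0.0251  0.1159] xang 6.03 z [-5.e-04  2.e-04 -1.e+00] F [-0.66  0.39  0.53] op 0.0498
```

Lift and retreat to see in both views.

Request:
move_arm(commands=[[0,0,-0.04,0,0,0],[0,0,-0.1,0,0,0],[0,0,-0.18,0,0,0],[0,0,-0.25,0,0,0],[0,0.06,-0.28,0,0,0],[0,0.14,-0.28,0,0,0],[0,0.22,-0.28,0,0,0],[0,0.3,-0.28,0,0,0],[0,0.36,-0.28,0,0,0],[0,0.4,-0.28,0,0,0]])

```text
time_s: 28.6
eef_pos: [0.5036, -0.2269, 0.2558]
tool_rot: [0.999, 0.051, -0.0, 0.0]
force: [-0.6, -0.1, 0.5]
opening: 0.0501
```

Request:
move_arm(commands=[[-0.05,0.08,0,0,0,0],[-0.08,0.16,0,0,0,0],[-0.1,0.2,0,0,0,0],[-0.1,0.2,0,0,0,0],[-0.1,0.2,0,0,0,0]])

```text
time_s: 29.02
eef_pos: [0.464, -0.3298, 0.2556]
tool_rot: [0.999, 0.051, -0.0, -0.001]
force: [0.2, 0.6, -0.6]
opening: 0.0504
```

Run:
```python
from h import *
st()
a=ctrl.get_image('side');b=ctrl.get_image('top')
crop('s',a,190,140,240,180,3.3,'s17');crop('t',b,200,150,220,180,3.6,'t17')
```

```text
t 29.02 p [ 0.464  -0.3298  0.2556] xang 5.85 z [-4.0e-04  1.1e-03 -1.0e+00] F [ 0.16  0.64 -0.58] op 0.0504
```

View pics/s17.png

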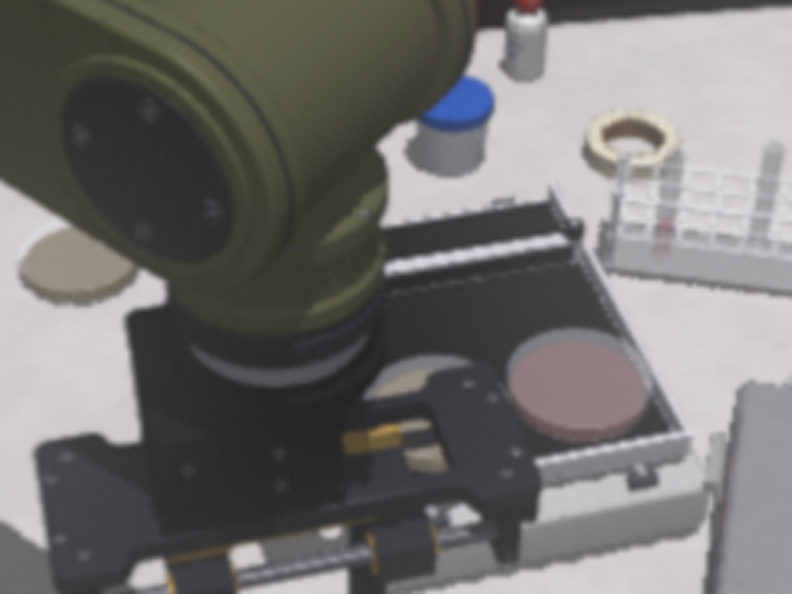

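View pics/t17.png

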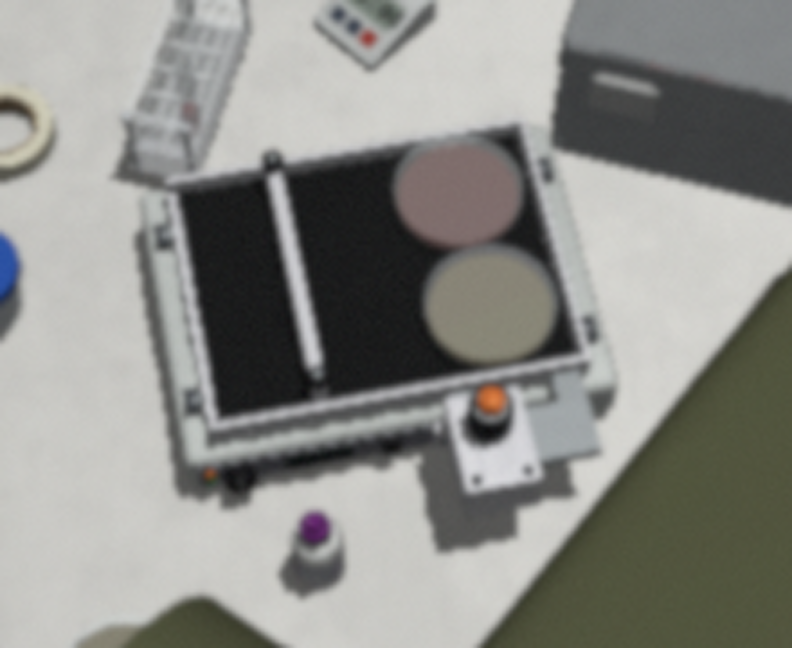

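The top view shows the tray against its stops and the pin upright on the bracket, with the button at about (336,261); dishes, bottle and cup look untouched. I check the button height once more.

Run:
```python
from h import *
b=cv2.imread('pics/t17.png').astype(int); m=((b[:,:,2]-b[:,:,0])>70); m[:370]=0;m[430:]=0;m[:,:460]=0;m[:,530:]=0
ys,xs=np.nonzero(m); u=((xs.mean()+.5)/3.6-.5+200,(ys.mean()+.5)/3.6-.5+150); print(u)
for z in (.126,.129,.132): print(z,proj('top',[.4830,-.0248,z]))
```

```text
(np.float64(336.1087755913337), np.float64(260.3509739614391))
0.126 [336.17135104 260.50029919]
0.129 [336.21627792 259.91638   ]
0.132 [336.26137289 259.33021865]
```

```bash
python3 -c "
from h import *
print(ctrl.job_done()); st()"
```

```text
the job is handed in; nothing more can be done
None
the job is handed in; nothing more can be done
```

The shaker tray is home, the ball-lock pin is locked in the bracket, and the job is handed in at about 29 s, with no verdict reported.

- **Tray:** I pushed the clamp bar with about 5 N until it met the end stop. There the position stayed fixed while the force rose to 13.6 N. The last top view shows the tray still against its stops.
- **Pin:** I set its nose in the red-ringed hole with the balls resting on the mouth, then pressed the button from above. It slid down and bottomed out at 16 N, at the height expected for a seated pin with the button fully pressed. The next picture showed the collar on the bracket and the button out.
- **Tug:** Gripping the collar, I pulled up to 12.4 N measured, about 10.7 N net of the pin's weight. The pin stopped after about 3 mm of play and held, then I lowered it, let go and backed away.
- **Last checks:** In the top view the button height matches a seated pin within about 2 mm. The dishes, cup and bottle look unmoved, and the gripper touched nothing.
- **What disagreed:** The arm hid the pin from the side camera at the end, so the final height check is from the top view only. The two cameras placed the hole about 1.5 mm apart, and contact forces settled it. Side forces of 3 to 4 N appeared while the pin slid down, and about 8 N during the seating press and the tug.

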